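Pack the two-layer melt tester kit box

ROBOT

A 6-joint arm with a two-finger parallel gripper is mounted at the origin on a cart in front of the work surface, level with it; the furniture and walls round the work are solid. World frame = base frame: x ahead of the robot, y to its left, z up, the work surface at z = 0. Lengths are in mm, angles in rad, forces in N, time in s.
With the tool pointing down it reaches from about 325 to 900 mm from the base axis. Payload 6.1 kg.
Tool frame: the origin (TCP) lies between the finger pads; the fingertips stand 22 mm ahead of it and the grasp point (between the pads) lies 3 mm ahead of it; x points along the fingers, y is the direction in which the jaws open and shut, and the axes are right-handed (so a half turn about x gives the same grasp; the last joint's range is limited). The gripper opens to 87 mm and grips with 3 to 60 N. Pads are 19 mm wide; open, the fingers measure 117 mm over their backs; the gripper's body (75 mm by 190 mm) begins 51 mm behind the grasp point.
Start: joints at [-1.341, 0.22, 1.526, -0, 1.395, -0.126], TCP at [217.705, -585.85, 244.538] pointing down, gripper open.
Joint ranges: [-2.98, 2.98], [-0.91, 2.08], [0.09, 2.57], [-1.24, 4.39], [0.2, 2.65], [-2.68, 2.68]. Speed limits (rad/s): [2.57, 2.57, 3.01, 3.14, 3.14, 3.14].

INTERFACE

Orientations are given as a 3x3 rotation matrix whose columns are the frame's x, y, z axes.
In Python, from station import get_state, imaging, ctrl gives the robot as it stands.
- The arm moves only by the tool jog_arm, never from a script. Its argument "series" is a list of rows, each a list of 7 numbers: the shift along the tool's x, y, z in cm, then the turn, a rotation vector about the tool's x, y, z in rad, then the closure, from 0 (fully open) to 1 (shut). In form: [[dx, dy, dz, wx, wy, wz, grip], ...]. A call has 1 to 20 rows; each row is the pose to reach, as a shift and turn from the pose commanded when the call began, along the tool's axes at that moment; what a row does not reach only later rows make up. A row lasts 1/12 s, in which the tool goes at most 41.7 mm and 7.16 degrees, less where a joint would pass 70% of its speed; a pose out of reach is approached as far as the arm can. A call with a gripper value outside its range is refused whole. The fingers move at their own pace and stop on an object; the grip force is fixed at half the most. Time passes only in rows, so rows that repeat a pose let the fingers close. It gives the time, the measured TCP pose, the force and the opening at its end, in the units of the state.
- get_state(): the state, without advancing time (a new reading comes with each control period).
- imaging.snapshot(name): name is "side" or "top" or "wrist"; returns a dict with "image" (400x640x3 uint8, blue, green, red), "z_map" (400x640 float32, mm along the optical axis (not along the pixel's ray), 0 where there is no reading), "mtx" (3x3 intrinsics, pixels), "dist_coeffs" ([k1, k2, p1, p2, k3] as OpenCV has them; the pictures are not rectified), "rvec" (rotation vector, rad) and "tvec" (3), from world to camera coordinates, as OpenCV has them; the wrist camera has in their place "T_tool_cam" (4x4, takes a point from camera to tool coordinates, whose origin is the TCP and whose axes are the tool frame's). Camera axes: x right, y down, z forward; pixel columns grow to the right and rows downward; lengths in mm; the calibration is good to about 2 mm. A picture is of the moment at which its call begins: read the wrist's pose just before it.
- ctrl.close_job(): hands the job in, once; it reports no verdict.
The state is a dict: "clock": time; "joint_pos": joint angles; "joint_vel": joint speeds; "effort": joint torques, N m; "position": TCP position; "tool_rot": TCP orientation; "ft_force": force on the tool from outside, world axes, zero at the start; "ft_torque": the same for the moment, N m; "width": finger opening in mm.
Only numpy, scipy, OpenCV 4.12 (cv2) and the standard library are available. Lean on these libraries where they do the work, as an engineer would, in place of code of your own. Each camera call takes 0.05 s, during which the arm holds its last target.

TASK

Pack the melt tester's kit box in its two layers: lay the steel piston rod in the empty long pocket at the bottom beside the spanner, then fit the divider tray down into the box until it rests flat on the bottom layer, keeping it level so that the brass pin stays in its pocket. Last, lay the spirit level, vial up, in its pocket in the fitted tray.

Things in the scene. Friction and masses are not known exactly. Their poses are not given: they have to be found in the camera images.
- kit_box: open grey box, fixed, outer 158 (x) x 238 (y) x 50 mm high, walls and floor 4 mm. Origin: centre of its underside, z up. A black insert, top 28 mm above the origin, has two pockets along y, open down to the floor (24 mm deep): the rod's on the -x side; the spanner's (40 x 216 mm) on the +x side, centred 47 mm from the origin, with a 206 mm spanner in it
- rod_pocket (a point): centre of the floor of the rod pocket, 21 mm to -x and 4 mm above the box's origin; axes as the box's. The pocket is 28 mm (x) x 194 mm (y), 24 mm deep; halfway along it widens to a finger recess 56 mm long (y), equally deep, reaching 54 mm to -x (the box wall) and 42 mm to +x of this point
- tray_seat (a point): where the centre of the tray's underside comes to rest: centre of the box, level with the insert's top, 28 mm above the box's origin; axes as the box's. The tray (142 x 222 mm) has 4 mm of play on each side in the box and may go in either way round
- piston_rod: dark steel piston rod lying on the worktop, 178 mm long, 18 mm thick at its ends and gripped as an 18 mm round bar, 0.11 kg; its long axis is its y axis. It may roll, so use rod_mid for its middle
- rod_mid (a point): middle of the piston rod, on its axis, 9 mm above what it lies on
- divider_tray: white tray with black pads, loose, 142 (x) x 222 (y) mm, rim 20 mm high, 0.3 kg. Origin: centre of its underside, z up. Across its middle stands a grip plate 12 mm thick (y), 70 mm long (x), top 48 mm above the underside. Pads 16 mm high flank it, but not along the middle 36 mm of its length, where fingers may reach down to the 4 mm floor; 40 mm or more is free on either side
- tray_grip (a point): point inside the tray's grip plate, 36 mm above the tray's underside; axes as the tray's. Pinch the plate here with the fingers on its two y faces
- level_pocket (a point): centre of the floor of the level's pocket in the tray, 56 mm to -y of the tray's origin and 4 mm above its underside; axes as the tray's. The pocket is 112 mm long along the tray's x, 28 mm wide and 12 mm deep; in its middle a finger gap 56 mm long (x) runs across it from the grip plate to the tray's end wall
- pin_pocket (a point): centre of the floor of the pin's pocket in the tray, 56 mm to +y of the tray's origin and 4 mm above its underside; axes as the tray's; 72 mm long along the tray's x, 16 mm wide, 12 mm deep
- die_pin: brass pin 60 mm long, 11 mm thick, lying loose in its pocket in the tray and carried with it; origin at its underside as first laid; its long axis is its y axis
- drop_tower: drop tester, fixed, not to be used: a base plate 250 (x) x 170 (y) mm, 24 mm high, with rods, arms and a column up to 0.78 m. Origin: centre of its underside. It stands close behind the box (on its +x side); keep arm and gripper clear of it
- spirit_level: small pale metal spirit level with a vial on top, 100 mm long, 18 mm wide, body 18 mm high (24 mm with the vial), 0.08 kg. Origin: centre of its underside; long axis y, z up
Mind the look-alikes: they are no part of the job. What is shaped like the spirit_level but pink is not meant.

How it is judged (in metres and radians):
On the way, in this order (a step that is already met when the one before it is completed fails the run):
1. the piston rod lies in the rod pocket at the bottom of the box, let go (x of rod_mid in the frame of rod_pocket between -0.01 and 0.01 m and y of rod_mid in the frame of rod_pocket between -0.015 and 0.015 m and z of rod_mid in the frame of rod_pocket below 0.014 m and angle between the y axis of piston_rod and the y axis of kit_box, either way round below 0.12 rad and contact force between the fingers and piston_rod below 0.2 N), for 0.2 s.
2. the divider tray rests flat on the bottom layer over the rod, let go, with the pin in its pocket (x of rod_mid in the frame of rod_pocket between -0.01 and 0.01 m and y of rod_mid in the frame of rod_pocket between -0.015 and 0.015 m and z of rod_mid in the frame of rod_pocket below 0.014 m and angle between the y axis of piston_rod and the y axis of kit_box, either way round below 0.12 rad and x of divider_tray in the frame of tray_seat between -0.008 and 0.008 m and y of divider_tray in the frame of tray_seat between -0.008 and 0.008 m and z of divider_tray in the frame of tray_seat between -0.003 and 0.003 m and angle between divider_tray's own z axis and vertical below 0.03 rad and x of die_pin in the frame of pin_pocket between -0.016 and 0.016 m and y of die_pin in the frame of pin_pocket between -0.016 and 0.016 m and z of die_pin in the frame of pin_pocket below 0.015 m and contact force between the fingers and divider_tray below 0.2 N), for 0.2 s.
3. the spirit level lies in its pocket in the fitted tray, let go (x of rod_mid in the frame of rod_pocket between -0.01 and 0.01 m and y of rod_mid in the frame of rod_pocket between -0.015 and 0.015 m and z of rod_mid in the frame of rod_pocket below 0.014 m and angle between the y axis of piston_rod and the y axis of kit_box, either way round below 0.12 rad and x of divider_tray in the frame of tray_seat between -0.008 and 0.008 m and y of divider_tray in the frame of tray_seat between -0.008 and 0.008 m and z of divider_tray in the frame of tray_seat between -0.003 and 0.003 m and angle between divider_tray's own z axis and vertical below 0.03 rad and x of spirit_level in the frame of level_pocket between -0.012 and 0.012 m and y of spirit_level in the frame of level_pocket between -0.01 and 0.01 m and z of spirit_level in the frame of level_pocket between -0.004 and 0.004 m and angle between the y axis of spirit_level and the x axis of divider_tray, either way round below 0.15 rad and angle between spirit_level's own z axis and vertical below 0.1 rad and contact force between the fingers and spirit_level below 0.2 N), for 0.2 s.
At the end, for the whole second after the job is handed in: Rod at the bottom of its pocket (10 mm across, 15 mm along), tray flat on the insert over it (3 mm in height, centred to 8 mm), pin still in its pocket, level vial up on the floor of its tray pocket (12 mm along, 10 across, 4 in height); all released and at rest (x of rod_mid in the frame of rod_pocket between -0.01 and 0.01 m and y of rod_mid in the frame of rod_pocket between -0.015 and 0.015 m and z of rod_mid in the frame of rod_pocket below 0.014 m and angle between the y axis of piston_rod and the y axis of kit_box, either way round below 0.12 rad and x of divider_tray in the frame of tray_seat between -0.008 and 0.008 m and y of divider_tray in the frame of tray_seat between -0.008 and 0.008 m and z of divider_tray in the frame of tray_seat between -0.003 and 0.003 m and angle between divider_tray's own z axis and vertical below 0.03 rad and x of die_pin in the frame of pin_pocket between -0.016 and 0.016 m and y of die_pin in the frame of pin_pocket between -0.016 and 0.016 m and z of die_pin in the frame of pin_pocket below 0.015 m and x of spirit_level in the frame of level_pocket between -0.012 and 0.012 m and y of spirit_level in the frame of level_pocket between -0.01 and 0.01 m and z of spirit_level in the frame of level_pocket between -0.004 and 0.004 m and angle between the y axis of spirit_level and the x axis of divider_tray, either way round below 0.15 rad and angle between spirit_level's own z axis and vertical below 0.1 rad and linear speed of each of piston_rod, divider_tray, spirit_level, die_pin below 0.02 m/s); the robot touches nothing.
It fails at once if the divider tray is tipped more than about 30 degrees (angle between divider_tray's own z axis and vertical above 0.5 rad).
It also fails if it takes over 72 s, if anything falls off the work surface, if the arm or the gripper's body presses on something with over 40 N, if the wrist force passes 120 N, or if a joint passes its speed limit or range.

## Working session

There is one attempt and no reset: what is moved stays moved. The work goes in short steps, Python scripts to look and compute and a tool call to move; the robot and the scene stay as the last step left them, time stands still between calls to the robot, and variables do not carry over. Pictures are saved under pics/ and viewed, and the job is handed in when it is done.

Besides the shell and the picture viewer there is one more tool, called after "Call:" in YAML: its name, and indented under it one key for each argument. jog_arm: Moves the arm, as the interface text tells. Its arguments: {"type":"object","properties":{"series":{"type":"array","items":{"type":"array","items":{"type":"number"}}}},"required":["series"]}

```bash
ls; mkdir -p pics
python3 - <<'E'
from station import get_state, imaging, ctrl
import cv2,numpy as np
s=get_state(); print(s)
for n in ("top","side"):
    d=imaging.snapshot(n); cv2.imwrite(f"pics/{n}0.png",d["image"]); np.savez(f"{n}0.npz",**d)
    print(n,d["mtx"],d["dist_coeffs"],d["rvec"],d["tvec"])
d=imaging.snapshot("wrist"); cv2.imwrite("pics/w0.png",d["image"]); print(d["T_tool_cam"],d["mtx"])
E
```

```text
pics
{'clock': 0.0, 'joint_pos': array([-1.34107622e+00,  2.21228522e-01,  1.52761412e+00,  2.46088661e-05,
        1.39469727e+00, -1.26155138e-01]), 'joint_vel': array([-0.00053722,  0.00040506, -0.00184316, -0.00106428,  0.00153481,
        0.00021287]), 'effort': array([-1.74935569e-03, -4.94616294e+01, -3.87376928e+01,  7.00110407e-02,
        5.72468061e-02, -1.55006846e-04]), 'position': array([ 217.59543672, -585.28129767,  243.4341412 ]), 'tool_rot': array([[-4.19808667e-04,  3.48406432e-01, -9.37343471e-01],
       [ 1.90162123e-03, -9.37341580e-01, -3.48406581e-01],
       [-9.99998104e-01, -1.92873635e-03, -2.69032949e-04]]), 'ft_force': array([ 0.09837309,  0.21510272, -1.01791187]), 'ft_torque': array([-0.00412643,  0.02202167, -0.03144908]), 'width': 87.42025037595052}
top [[473.72668408   0.         324.71804299]
 [  0.         473.72668408 203.20960776]
 [  0.           0.           1.        ]] [-0.08292907  0.          0.          0.          0.        ] [ 2.15057593 -2.15941524  0.11405128] [ -38.06973312  579.28852966 1169.81603188]
side [[452.8882853    0.         311.52257597]
 [  0.         452.8882853  200.64448867]
 [  0.           0.           1.        ]] [-0.02237489  0.          0.          0.          0.        ] [ 0.17018849 -2.66763997  1.52125328] [ 565.80139155   95.8350426  1208.74785849]
[[-4.41639189e-04 -2.46544916e-01  9.69131265e-01 -1.40863206e+02]
 [ 9.99999825e-01  2.73736334e-04  5.25344122e-04 -7.79891283e-01]
 [-3.94807362e-04  9.69131327e-01  2.46544752e-01 -6.70523221e+01]
 [ 0.00000000e+00  0.00000000e+00  0.00000000e+00  1.00000000e+00]] [[357.14206452   0.         317.94224419]
 [  0.         357.14206452 195.88564877]
 [  0.           0.           1.        ]]
```

View pics/top0.png

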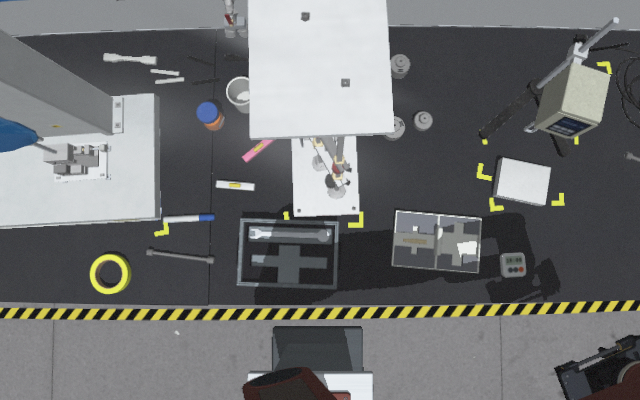

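View pics/side0.png

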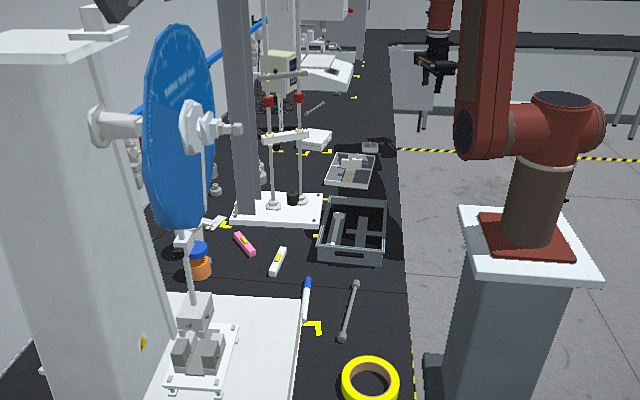

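View pics/w0.png

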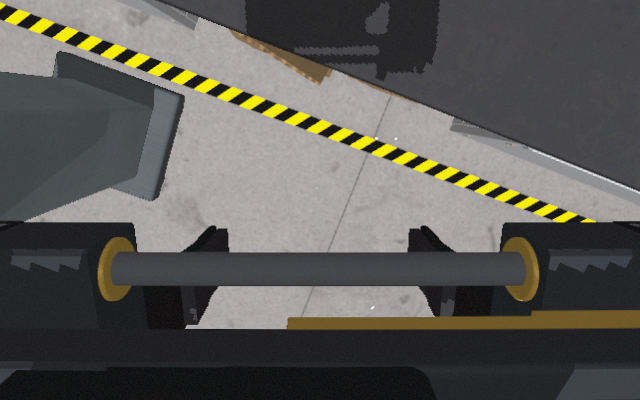

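```bash
cat > h.py <<'E'
import numpy as np,cv2
from station import get_state, imaging, ctrl
def ext(d):
    if "rvec" in d:
        R=cv2.Rodrigues(np.array(d["rvec"],float))[0]; t=np.array(d["tvec"],float).ravel()
        return R.T, -R.T@t      # cam->world
    T=d["T_tool_cam"]; s=d["_s"]; R=s["tool_rot"]; 
    return R@T[:3,:3], R@T[:3,3]+s["position"]
def rays(d,px):
    px=np.asarray(px,float).reshape(-1,1,2)
    n=cv2.undistortPoints(px,d["mtx"],d["dist_coeffs"]).reshape(-1,2)
    return np.c_[n,np.ones(len(n))]
def onplane(d,px,z):
    R,c=ext(d); r=rays(d,px)@R.T
    return c+r*((z-c[2])/r[:,2])[:,None]
def proj(d,P):
    R,c=ext(d); Rw=R.T; t=-Rw@c
    return cv2.projectPoints(np.asarray(P,float).reshape(-1,1,3),cv2.Rodrigues(Rw)[0],t,d["mtx"],d["dist_coeffs"])[0].reshape(-1,2)
def cloud(d):
    R,c=ext(d); h,w=d["z_map"].shape
    u,v=np.meshgrid(np.arange(w),np.arange(h))
    r=rays(d,np.c_[u.ravel(),v.ravel()])
    P=(r*d["z_map"].reshape(-1,1))@R.T+c
    P[d["z_map"].ravel()==0]=np.nan
    return P.reshape(h,w,3)
def snap(n):
    s=get_state(); d=imaging.snapshot(n); d["_s"]=s; return d
def load(f):
    z=np.load(f,allow_pickle=True); return {k:z[k] for k in z}
def crop(img,x0,y0,x1,y1,k,f):
    cv2.imwrite(f,cv2.resize(img[y0:y1,x0:x1],None,fx=k,fy=k,interpolation=cv2.INTER_CUBIC))
E
python3 - <<'E'
from h import *
d=load("top0.npz"); crop(d["image"],130,200,345,300,3.7,"pics/tA.png"); crop(d["image"],380,195,530,295,5,"pics/tB.png"); crop(d["image"],200,100,365,220,4.5,"pics/tC.png")
print(ext(d)[1])
P=cloud(d)
for p in [(180,256),(200,280),(152,250),(211,260),(288,253),(240,253),(338,260),(235,185),(437,241),(415,241),(395,240),(465,248),(325,150),(340,200),(250,140),(320,60)]:
    print(p,P[p[1],p[0]].round(1))
E
```

```text
[ 437.61686942  -54.66952801 1229.22608658]
(180, 256) [446.  333.7  14.8]
(200, 280) [ 3.842e+02  2.841e+02 -3.000e-01]
(152, 250) [461.3 408.8  13.6]
(211, 260) [435.9 250.2  23.4]
(288, 253) [453.8  54.6   8.5]
(240, 253) [453.4 170.8  49.9]
(338, 260) [435.6 -73.3  34.5]
(235, 185) [629.3 192.3  21.3]
(437, 241) [ 481.3 -320.4   47.4]
(415, 241) [ 482.9 -271.2   14. ]
(395, 240) [ 486.2 -221.4    2.9]
(465, 248) [ 464.3 -403.2    2.2]
(325, 150) [643.7 -45.1 348.5]
(340, 200) [588.5 -79.5  23.3]
(250, 140) [752.8 158.1   4.8]
(320, 60) [638.5 -44.9 771.5]
```

View pics/tA.png

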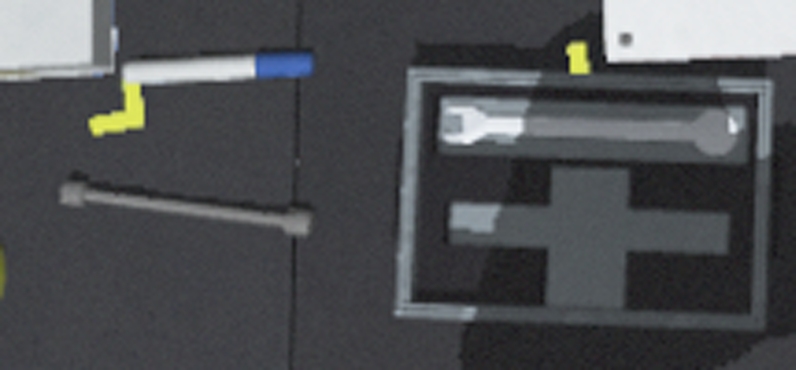

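View pics/tB.png

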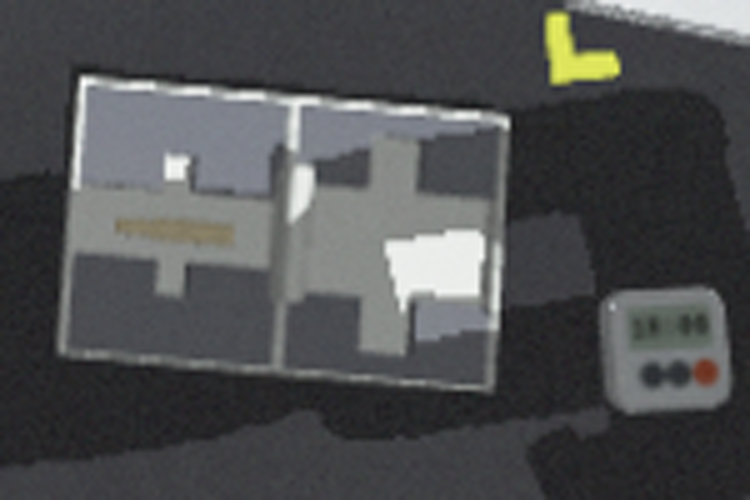

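View pics/tC.png

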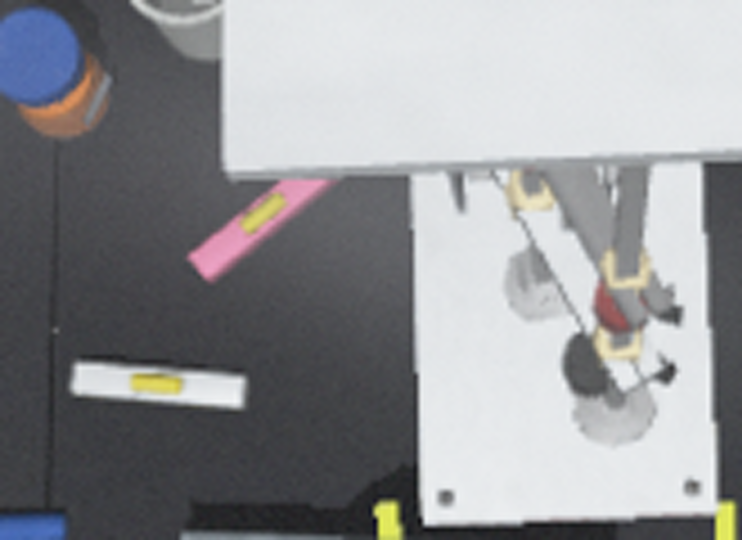

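Run:
```python
from h import *
for n in ("top","side"):
    d=load(n+"0.npz"); P=cloud(d); X,Y,Z=P[...,0],P[...,1],P[...,2]
    print(n)
    def rect(m,nm):
        q=P[m]; 
        if len(q)<5: print(nm,len(q)); return
        r=cv2.minAreaRect(q[:,:2].astype(np.float32)); print(nm,len(q),np.round(r[0],1),np.round(r[1],1),round(r[2],2),'z',np.nanmedian(q[:,2]).round(1), 'pc', q[:,:2].mean(0).round(1))
        return
    rect((X>350)&(X<545)&(Y>-95)&(Y<200)&(Z>44)&(Z<56),"box rim")
    rect((X>350)&(X<538)&(Y>-95)&(Y<200)&(Z>40)&(Z<56),"box rim")
    rect((X>350)&(X<545)&(Y>-95)&(Y<200)&(Z>24)&(Z<32),"insert")
    rect((X>350)&(X<600)&(Y>-460)&(Y<-180)&(Z>9)&(Z<24),"tray")
    rect((X>350)&(X<600)&(Y>-460)&(Y<-180)&(Z>42)&(Z<54),"plate")
    rect((X>350)&(X<500)&(Y>230)&(Y<430)&(Z>6)&(Z<25),"rod")
    rect((X>590)&(X<670)&(Y>120)&(Y<260)&(Z>8)&(Z<30),"level")
    rect((X>540)&(X<900)&(Y>-200)&(Y<110)&(Z>18)&(Z<28),"base")
    rect((X>500)&(X<900)&(Y>-200)&(Y<110)&(Z>60)&(Z<700),"tower")
    rect((X>500)&(X<900)&(Y>-200)&(Y<110)&(Z>60)&(Z<300),"tower<300")
```

```text
top
box rim 1120 [453.7  53. ] [248.5 166.4] 87.91 z 49.1 pc [454.4  54.4]
box rim 1146 [453.7  51. ] [256.9 166.3] 87.97 z 49.0 pc [452.2  53.1]
insert 2377 [452.8  52.2] [260.2 150.7] 87.64 z 27.5 pc [442.9  52.1]
tray 3092 [ 480.9 -326.7] [224.8 142.4] 84.84 z 15.6 pc [ 481.5 -317.3]
plate 129 [ 481.3 -326.8] [12.7 65.8] 84.49 z 46.7 pc [ 481.2 -326.6]
rod 288 [415.9 338.2] [187.3 141.2] 75.42 z 13.0 pc [446.3 332.5]
level 276 [630.1 194.8] [98.8 19.3] 84.72 z 17.8 pc [628.9 193.3]
base 3372 [652.7 -48.8] [205.4 306.4] 2.14 z 22.9 pc [635.9 -32.3]
tower 1207 [675.  -58.1] [175.2  75.5] 32.64 z 338.0 pc [630.7 -57. ]
tower<300 586 [675.  -58.1] [175.2  75.5] 32.64 z 244.7 pc [643.6 -48.8]
side
box rim 744 [452.2  52.3] [256.8 168.2] 87.81 z 48.1 pc [452.9  74.7]
box rim 862 [452.1  52.1] [256.8 168.1] 88.04 z 47.8 pc [452.8  67.6]
insert 1278 [450.9  58.2] [251.9 156.1] 86.84 z 26.9 pc [444.   42.5]
tray 1037 [ 479.4 -324.9] [230.1 143. ] 84.62 z 14.8 pc [ 479.6 -309.3]
plate 48 [ 479.5 -325.2] [21.1 67.4] 81.64 z 44.8 pc [ 479. -323.]
rod 327 [445.7 336.2] [181.6  17.6] 82.84 z 11.6 pc [446.3 343.8]
level 235 [629.  195.9] [101.1  18.7] 84.7 z 16.6 pc [628.4 201.3]
base 1898 [692.5 -56.4] [310.2 314.2] 29.26 z 22.2 pc [655.6 -19.2]
tower 8057 [701.3 -45.9] [218.9  91.7] 33.87 z 360.0 pc [715.5 -15.1]
tower<300 3030 [701.4 -46.3] [218.8  90.4] 33.49 z 198.5 pc [713.6 -17.3]
```

Run:
```python
from h import *
d=load("top0.npz"); crop(d["image"],230,208,346,296,6.8,"pics/box.png")
s=load("side0.npz"); crop(s["image"],310,185,395,275,6.6,"pics/boxs.png")
P=cloud(d);Z=P[...,2];X=P[...,0];Y=P[...,1]
m=(X>395)&(X<500)&(Y>230)&(Y<430)&(Z>5)&(Z<25); q=P[m]
v,u=np.nonzero(m); print(u.min(),u.max(),v.min(),v.max())
r=cv2.minAreaRect(q[:,:2].astype(np.float32)); print(r)
# image based rod
r=cv2.minAreaRect(np.c_[u,v].astype(np.float32)); print(r, onplane(d,cv2.boxPoints(r),9).round(1), onplane(d,[r[0]],9))
```

```text
147 219 238 273
((446.8177490234375, 329.8088684082031), (189.02310180664062, 88.18135833740234), 85.70558166503906)
((182.55589294433594, 255.77352905273438), (71.78792572021484, 34.129940032958984), 4.39870548248291) [[409.4 426.4   9. ]
 [497.9 422.4   9. ]
 [483.6 232.2   9. ]
 [396.2 237.3   9. ]] [[446.66500259 328.81680669   9.        ]]
```

View pics/box.png

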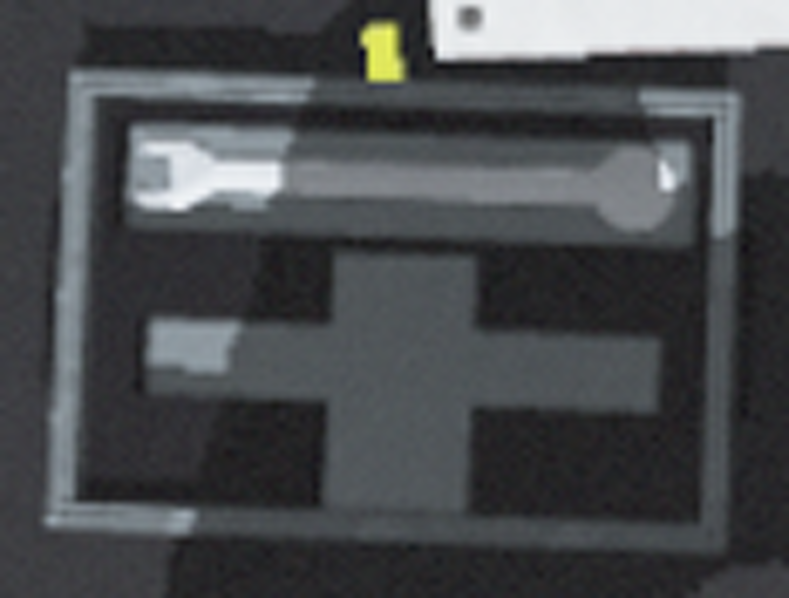

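View pics/boxs.png

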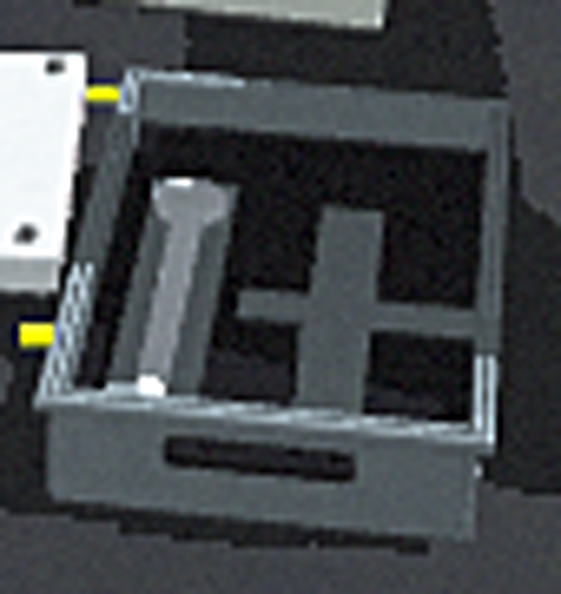

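Run:
```python
from h import *
d=load("top0.npz"); f=lambda p:(np.array(p,float)+.5)/6.8-.5+[230,208]
def rep(nm,pts,z):
    q=onplane(d,f(pts),z); print(nm,q[:,:2].round(1).tolist(),'c',q[:,:2].mean(0).round(1)); 
    for i in range(4): e=q[(i+1)%4]-q[i]; print('  len',np.hypot(*e[:2]).round(1),'ang',np.degrees(np.arctan2(e[1],e[0])).round(1))
rep("outer z50",[(70,70),(740,92),(727,550),(45,528)],50)
rep("inner z50",[(95,97),(713,117),(700,523),(75,503)],50)
rep("pocket rod",[(146,316),(660,337),(657,413),(140,394)],28)
rep("span",[(130,123),(692,145),(690,245),(125,228)],28)
```

```text
outer z50 [[541.2, 172.5], [532.1, -74.6], [365.9, -68.9], [373.9, 179.2]] c [453.3  52. ]
  len 247.3 ang -92.1
  len 166.3 ang 178.0
  len 248.2 ang 88.2
  len 167.5 ang -2.3
inner z50 [[531.2, 163.0], [523.0, -64.7], [375.6, -59.2], [382.9, 168.3]] c [453.2  51.9]
  len 227.8 ang -92.1
  len 147.5 ang 177.9
  len 227.6 ang 88.2
  len 148.4 ang -2.0
pocket rod [[451.0, 146.8], [442.9, -44.7], [414.8, -43.5], [422.1, 148.7]] c [432.7  51.8]
  len 191.7 ang -92.4
  len 28.0 ang 177.5
  len 192.3 ang 87.8
  len 29.0 ang -3.8
span [[523.1, 153.7], [514.1, -57.0], [476.9, -56.0], [483.8, 155.1]] c [499.5  49. ]
  len 210.9 ang -92.4
  len 37.2 ang 178.6
  len 211.2 ang 88.1
  len 39.3 ang -1.9
```

```bash
cat >> h.py <<'E'
def plan(p,ang):
    """p target TCP world mm; ang = world angle (deg) of tool y, tool down; prints shift(cm)+rotvec in tool axes"""
    s=get_state(); R=s["tool_rot"]; a=np.radians(ang)
    x=np.array([0,0,-1.]); y=np.array([np.cos(a),np.sin(a),0]); T=np.c_[x,y,np.cross(x,y)]
    dl=R.T@(np.asarray(p,float)-s["position"])/10
    w=cv2.Rodrigues(R.T@T)[0].ravel()
    print("clock",round(s["clock"],2),"pos",s["position"].round(1),"shift cm",dl.round(2),"rot",w.round(4),"width",round(s["width"],1), "F",s["ft_force"].round(1))
E
python3 - <<'E'
from h import *
d=load("top0.npz")
q=onplane(d,[(73/3.7+130, 192/3.7+200),(297/3.7+130,221/3.7+200)],9);print(q,q.mean(0),np.hypot(*(q[1]-q[0])[:2]),np.degrees(np.arctan2(*(q[0]-q[1])[[1,0]])))
plan((446,334,160),-7.2)
E
```

```text
[[456.49309606 416.46920113   9.        ]
 [436.61068595 255.75408896   9.        ]] [446.551891   336.11164505   9.        ] 161.94028995469444 82.94764898288909
clock 0.15 pos [ 217.6 -585.4  243.7] shift cm [  8.5  -78.22 -53.43] rot [-1.0894e+00 -1.0000e-03  1.3000e-03] width 87.1 F [0.1 0.6 0.7]
```

Call:
jog_arm:
  series:
    - [8.4,-78.4,-53.5,-1.088,0,0,0]
    - [8.4,-78.4,-53.5,-1.088,0,0,0]
    - [8.4,-78.4,-53.5,-1.088,0,0,0]
    - [8.4,-78.4,-53.5,-1.088,0,0,0]
    - [8.4,-78.4,-53.5,-1.088,0,0,0]
    - [8.4,-78.4,-53.5,-1.088,0,0,0]
    - [8.4,-78.4,-53.5,-1.088,0,0,0]
    - [8.4,-78.4,-53.5,-1.088,0,0,0]
    - [8.4,-78.4,-53.5,-1.088,0,0,0]
    - [8.4,-78.4,-53.5,-1.088,0,0,0]
    - [8.4,-78.4,-53.5,-1.088,0,0,0]
    - [8.4,-78.4,-53.5,-1.088,0,0,0]
    - [8.4,-78.4,-53.5,-1.088,0,0,0]
    - [8.4,-78.4,-53.5,-1.088,0,0,0]
    - [8.4,-78.4,-53.5,-1.088,0,0,0]
    - [8.4,-78.4,-53.5,-1.088,0,0,0]
    - [8.4,-78.4,-53.5,-1.088,0,0,0]
    - [8.4,-78.4,-53.5,-1.088,0,0,0]
    - [8.4,-78.4,-53.5,-1.088,0,0,0]
    - [8.4,-78.4,-53.5,-1.088,0,0,0]

```text
clock: 1.82
position: [417.3, 222.2, 170.8]
tool_rot: [[0.0, 0.992, -0.126], [-0.0, -0.126, -0.992], [-1.0, 0.0, -0.0]]
ft_force: [0.1, -0.9, 0.3]
width: 86.6
```

Run:
```python
from h import *
plan((446.5,336,160),-7.1)
print(get_state()["tool_rot"].round(3))
```

```text
clock 1.82 pos [417.3 222.2 170.8] shift cm [  1.08   1.47 -11.65] rot [-0.0024 -0.     -0.0003] width 86.6 F [ 0.1 -0.9  0.3]
[[ 0.     0.992 -0.126]
 [-0.    -0.126 -0.992]
 [-1.     0.    -0.   ]]
```

Call:
jog_arm:
  series:
    - [1.1,1.4,-11.6,-0.002,0,0,0]
    - [1.1,1.4,-11.6,-0.002,0,0,0]
    - [1.1,1.4,-11.6,-0.002,0,0,0]
    - [1.1,1.4,-11.6,-0.002,0,0,0]
    - [1.1,1.4,-11.6,-0.002,0,0,0]

```text
clock: 2.23
position: [445.3, 334.3, 158.8]
tool_rot: [[-0.002, 0.993, -0.122], [-0.001, -0.122, -0.993], [-1.0, -0.002, 0.001]]
ft_force: [-0.7, -1.1, 0.1]
width: 87.0
```

Run:
```python
from h import *
d=snap("wrist"); cv2.imwrite("pics/w1.png",d["image"])
np.savez("w1.npz",**{k:v for k,v in d.items() if k!="_s"},_s=d["_s"])
plan((446.5,336,160),-7.1)
q=proj(d,[(456.5,416.5,9),(446.5,336,9),(436.6,255.7,9)]);print(q)
```

```text
clock 2.28 pos [445.3 333.1 159.2] shift cm [-0.08  0.08 -0.3 ] rot [0.0005 0.0016 0.0015] width 87.1 F [ 0.2 -0.2 -0.5]
[[320.06990253  84.57252216]
 [319.74418415 186.1623657 ]
 [319.54057427 274.76708739]]
```

View pics/w1.png

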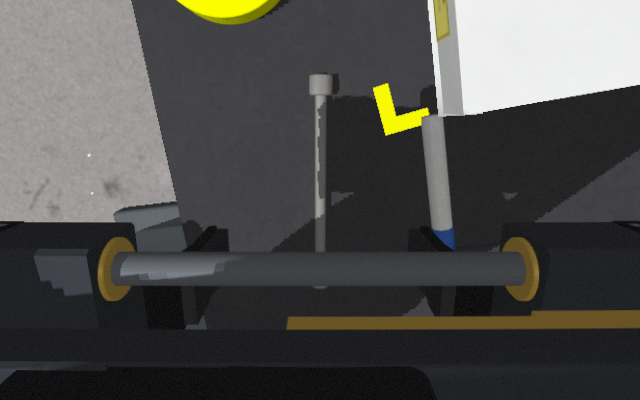

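Call:
jog_arm:
  series:
    - [4,0.1,-0.3,0,0,0,0]
    - [8,0.1,-0.3,0,0,0,0]
    - [11,0.1,-0.3,0,0,0,0]
    - [13,0.1,-0.3,0,0,0,0]
    - [13.4,0.1,-0.3,0,0,0,0]
    - [13.4,0.1,-0.3,0,0,0,0]
    - [13.4,0.1,-0.3,0,0,0,0]

```text
clock: 2.87
position: [448.3, 335.6, 27.5]
tool_rot: [[0.002, 0.992, -0.126], [0.001, -0.126, -0.992], [-1.0, 0.001, -0.001]]
ft_force: [0.9, 0.3, -0.6]
width: 87.2
```

Run:
```python
from h import *
d=snap("wrist"); cv2.imwrite("pics/w2.png",d["image"])
plan((446.5,336,25),-7.1)
P=cloud(load("top0.npz")); print(P[180,140],P[205,150])
```

```text
clock 2.92 pos [448.8 336.1  28.2] shift cm [ 0.31 -0.23  0.04] rot [-0.0019 -0.0018 -0.0026] width 87.1 F [0.3 0.5 0.1]
[636.39055888 425.93110084  68.34032808] [572.60471731 397.07568476  68.72411985]
```

View pics/w2.png

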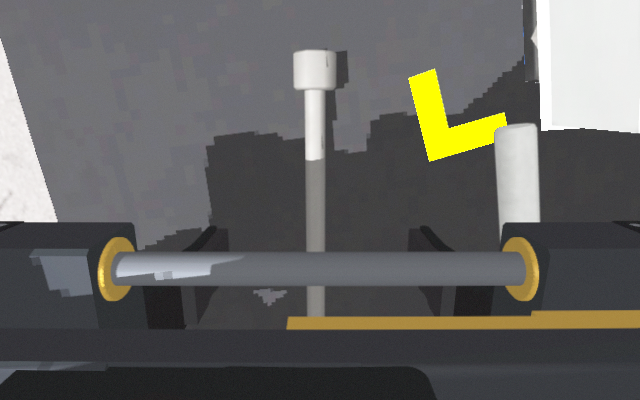

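Call:
jog_arm:
  series:
    - [0.3,-0.2,0,0,0,0,0]
    - [0.3,-0.2,0,0,0,0,0.4]
    - [0.3,-0.2,0,0,0,0,0.7]
    - [0.3,-0.2,0,0,0,0,1]
    - [0.3,-0.2,0,0,0,0,1]
    - [0.3,-0.2,0,0,0,0,1]
    - [0.3,-0.2,0,0,0,0,1]
    - [0.3,-0.2,0,0,0,0,1]
    - [0.3,-0.2,0,0,0,0,1]

```text
clock: 3.67
position: [445.4, 336.3, 23.0]
tool_rot: [[-0.0, 0.992, -0.125], [-0.0, -0.125, -0.992], [-1.0, -0.0, 0.0]]
ft_force: [-0.3, 0.7, 0.2]
width: 41.8
```

Run:
```python
from h import *
plan((446.5,336,25),-7.1)
```

```text
clock 3.67 pos [445.4 336.3  23. ] shift cm [-0.2   0.11  0.01] rot [-0.0011  0.      0.0001] width 41.8 F [-0.3  0.7  0.2]
```

Call:
jog_arm:
  series:
    - [0,0,0,0,0,0,1]
    - [0,0,0,0,0,0,1]
    - [0,0,0,0,0,0,1]
    - [0,0,0,0,0,0,1]
    - [0,0,0,0,0,0,1]

```text
clock: 4.08
position: [445.5, 336.2, 23.1]
tool_rot: [[0.0, 0.992, -0.125], [0.0, -0.125, -0.992], [-1.0, 0.0, -0.0]]
ft_force: [0.6, -0.0, -0.2]
width: 17.2
```

Run:
```python
from h import *
plan((446.5,336,25),-7.1)
import time
for i in range(3):
  d=snap("wrist"); plan((446.5,336,25),-7.1)
```

```text
clock 4.08 pos [445.5 336.2  23.1] shift cm [-0.19  0.1   0.01] rot [-0.0011 -0.     -0.0002] width 17.2 F [ 0.6 -0.  -0.2]
clock 4.13 pos [445.5 336.2  23.1] shift cm [-0.19  0.1   0.01] rot [-0.0011 -0.0001 -0.0002] width 17.4 F [1.1 0.  0.1]
clock 4.18 pos [445.5 336.3  23.1] shift cm [-0.19  0.1   0.01] rot [-0.0011 -0.0001 -0.0002] width 16.9 F [ 0.8  0.1 -0.8]
clock 4.23 pos [445.5 336.2  23.1] shift cm [-0.19  0.1   0.01] rot [-0.0011 -0.     -0.0001] width 17.1 F [ 1.3 -0.2 -0.2]
```

Run:
```python
from h import *
plan((445.5,336.2,115),-7.1)
plan((432.3,52.5,115),-2)
```

```text
clock 4.23 pos [445.5 336.2  23.1] shift cm [-9.19  0.    0.  ] rot [-0.0011 -0.     -0.0001] width 17.1 F [ 1.3 -0.2 -0.2]
clock 4.23 pos [445.5 336.2  23.1] shift cm [-9.19  2.23 28.32] rot [-0.0901 -0.     -0.0001] width 17.1 F [ 1.3 -0.2 -0.2]
```

Call:
jog_arm:
  series:
    - [-1.5,0,0,0,0,0,1]
    - [-4.5,0,0,0,0,0,1]
    - [-8,0,0.5,0,0,0,1]
    - [-9.2,0,2,0,0,0,1]
    - [-9.2,0.2,4,-0.01,0,0,1]
    - [-9.2,0.5,7,-0.02,0,0,1]
    - [-9.2,0.8,10,-0.03,0,0,1]
    - [-9.2,1.1,13,-0.04,0,0,1]
    - [-9.2,1.3,16,-0.05,0,0,1]
    - [-9.2,1.5,19,-0.06,0,0,1]
    - [-9.2,1.7,22,-0.07,0,0,1]
    - [-9.2,1.9,24.5,-0.08,0,0,1]
    - [-9.2,2.1,26.5,-0.09,0,0,1]
    - [-9.2,2.2,27.8,-0.09,0,0,1]
    - [-9.2,2.2,28.3,-0.09,0,0,1]
    - [-9.2,2.2,28.3,-0.09,0,0,1]
    - [-9.2,2.2,28.3,-0.09,0,0,1]
    - [-9.2,2.2,28.3,-0.09,0,0,1]

```text
clock: 5.73
position: [431.9, 53.4, 115.0]
tool_rot: [[-0.0, 0.999, -0.034], [0.0, -0.034, -0.999], [-1.0, -0.0, -0.0]]
ft_force: [0.1, 0.1, -0.3]
width: 17.5
```

Run:
```python
from h import *
d=snap("wrist"); cv2.imwrite("pics/w3.png",d["image"]); 
t=snap("top"); crop(t["image"],230,180,346,296,5,"pics/t3.png")
plan((432.3,52.5,115),-2)
```

```text
clock 5.83 pos [431.9  53.5 115. ] shift cm [0.   0.04 0.1 ] rot [ 0.0011 -0.0002  0.0002] width 17.0 F [ 0.3 -0.2 -2.5]
```

View pics/w3.png

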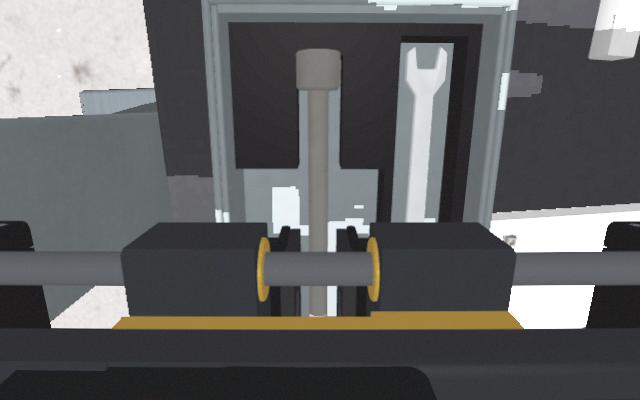

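View pics/t3.png

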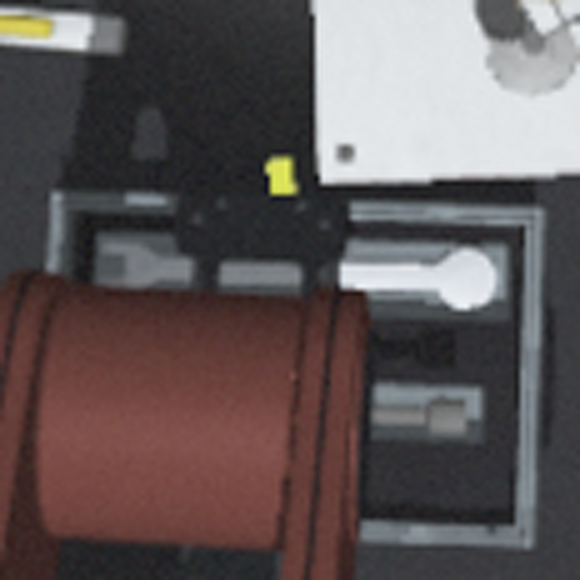

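Call:
jog_arm:
  series:
    - [1.5,0.1,0.1,0,0,0,1]
    - [3.5,0.1,0.1,0,0,0,1]
    - [5.5,0.1,0.1,0,0,0,1]
    - [7,0.1,0.1,0,0,0,1]
    - [8,0.1,0.1,0,0,0,1]
    - [8.6,0.1,0.1,0,0,0,1]
    - [8.6,0.1,0.1,0,0,0,1]
    - [8.6,0.1,0.1,0,0,0,1]
    - [8.6,0.1,0.1,0,0,0,1]

```text
clock: 6.58
position: [433.8, 51.7, 30.0]
tool_rot: [[0.002, 0.999, -0.035], [-0.0, -0.035, -0.999], [-1.0, 0.002, 0.0]]
ft_force: [1.0, 0.1, -0.8]
width: 17.0
```

Run:
```python
from h import *
d=snap("wrist"); cv2.imwrite("pics/w4.png",d["image"]); 
plan((432.3,52.5,28),-2)
```

```text
clock 6.63 pos [433.9  51.7  30.1] shift cm [ 0.21 -0.17 -0.07] rot [ 0.0001  0.     -0.002 ] width 17.0 F [-1.2 -0.4 -1. ]
```

View pics/w4.png

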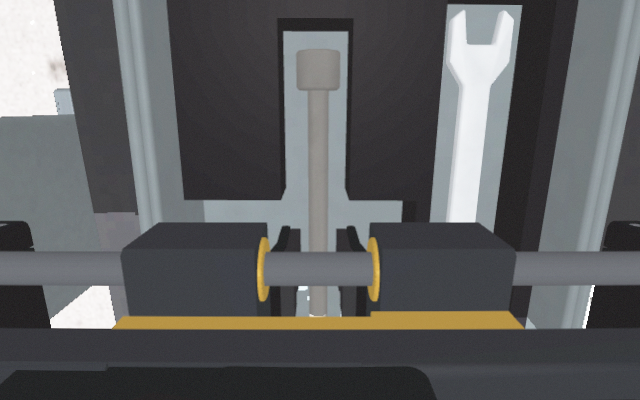

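Call:
jog_arm:
  series:
    - [0.1,0,0,0,0,0,1]
    - [0.2,-0.05,0,0,0,0,1]
    - [0.2,-0.05,0,0,0,0,1]
    - [0.2,-0.05,0,0,0,0,1]
    - [0.2,-0.05,0,0,0,0,0.78]
    - [0.2,-0.05,0,0,0,0,0.75]
    - [0.2,-0.05,0,0,0,0,0.7]
    - [0.2,-0.05,0,0,0,0,0.6]
    - [0.2,-0.05,0,0,0,0,0.6]
    - [0.2,-0.05,0,0,0,0,0.6]
    - [0.2,-0.05,0,0,0,0,0.6]
    - [0.2,-0.05,0,0,0,0,0.6]

```text
clock: 7.63
position: [432.4, 51.7, 27.1]
tool_rot: [[-0.0, 0.999, -0.035], [0.0, -0.035, -0.999], [-1.0, -0.0, -0.0]]
ft_force: [0.6, 0.1, 0.4]
width: 34.1
```

Run:
```python
from h import *
d=snap("wrist"); cv2.imwrite("pics/w5.png",d["image"]); 
plan((432.3,52.5,28),-2)
```

```text
clock 7.68 pos [432.4  51.7  27.1] shift cm [-0.09 -0.01 -0.08] rot [-0.0001  0.      0.    ] width 34.7 F [-0.1 -0.6  0.5]
```

View pics/w5.png

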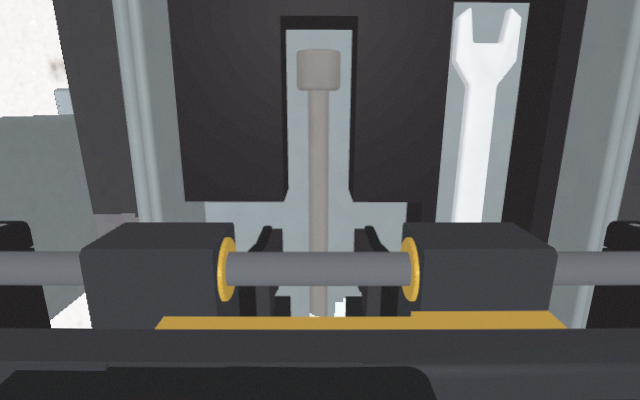

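Call:
jog_arm:
  series:
    - [-3,0,0,0,0,0,0.6]
    - [-7,0,0,0,0,0,0.6]
    - [-11,0,0,0,0,0,0.6]
    - [-14,0,1,0,0,0,0.5]

```text
clock: 8.02
position: [432.6, 42.5, 170.1]
tool_rot: [[0.002, 0.999, -0.034], [0.001, -0.034, -0.999], [-1.0, 0.002, -0.001]]
ft_force: [1.3, -0.0, -0.4]
width: 37.1
```

Run:
```python
from h import *
plan((481,-326.7,175),-95.2)
t=snap("top"); crop(t["image"],230,180,346,296,5,"pics/t6.png")
```

```text
clock 8.02 pos [432.6  42.5 170.1] shift cm [-0.5   6.08 36.73] rot [ 1.6276e+00 -2.3000e-03 -1.3000e-03] width 37.1 F [ 1.3 -0.  -0.4]
```

Call:
jog_arm:
  series:
    - [-0.5,6,36.7,1.627,0,0,0.4]
    - [-0.5,6,36.7,1.627,0,0,0.4]
    - [-0.5,6,36.7,1.627,0,0,0.4]
    - [-0.5,6,36.7,1.627,0,0,0.4]
    - [-0.5,6,36.7,1.627,0,0,0.4]
    - [-0.5,6,36.7,1.627,0,0,0.4]
    - [-0.5,6,36.7,1.627,0,0,0.4]
    - [-0.5,6,36.7,1.627,0,0,0.4]
    - [-0.5,6,36.7,1.627,0,0,0.4]
    - [-0.5,6,36.7,1.627,0,0,0.4]
    - [-0.5,6,36.7,1.627,0,0,0.4]
    - [-0.5,6,36.7,1.627,0,0,0.4]
    - [-0.5,6,36.7,1.627,0,0,0.4]
    - [-0.5,6,36.7,1.627,0,0,0.4]
    - [-0.5,6,36.7,1.627,0,0,0.4]
    - [-0.5,6,36.7,1.627,0,0,0.4]
    - [-0.5,6,36.7,1.627,0,0,0.4]

```text
clock: 9.48
position: [479.2, -327.0, 172.0]
tool_rot: [[-0.0, -0.088, -0.996], [0.0, -0.996, 0.088], [-1.0, -0.0, 0.0]]
ft_force: [-0.3, 0.1, 0.6]
width: 51.9
```

Run:
```python
from h import *
d=snap("wrist"); cv2.imwrite("pics/w7.png",d["image"]); 
np.savez("w7.npz",**{k:v for k,v in d.items() if k!="_s"},R=d["_s"]["tool_rot"],p=d["_s"]["position"])
t=snap("top"); crop(t["image"],230,190,346,296,5,"pics/t7.png"); np.savez("t7.npz",**{k:v for k,v in t.items() if k!="_s"})
plan((481,-326.7,175),-95.2)
```

```text
clock 9.58 pos [ 479.2 -327.1  172.1] shift cm [-0.29 -0.05 -0.17] rot [ 0.0012 -0.0001 -0.    ] width 52.2 F [-0.5  0.2 -0. ]
```

View pics/w7.png

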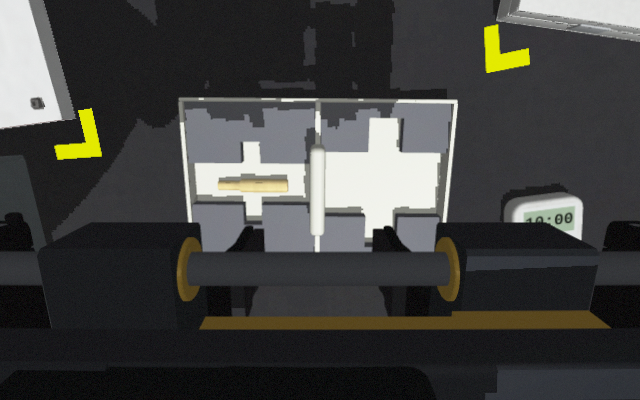

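View pics/t7.png

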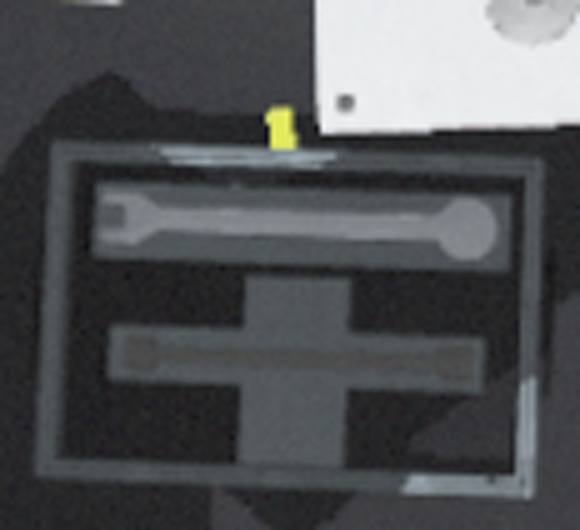

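Run:
```python
from h import *
z=np.load("w7.npz"); d={k:z[k] for k in z}; d["_s"]={"tool_rot":d["R"],"position":d["p"]}
print(proj(d,[(481,-326.7,48)]))
q=onplane(d,[(180,98),(457,100)],20);print(q)
e=q[0]-q[1];print(np.hypot(*e[:2]),np.degrees(np.arctan2(e[1],e[0])))
q=onplane(d,[(318,145),(317,236)],48);print(q, q.mean(0)); e=q[0]-q[1];print(np.hypot(*e[:2]),np.degrees(np.arctan2(e[1],e[0])))
P=cloud(d); X,Y,Z=P[...,0],P[...,1],P[...,2]
m=(X>440)&(X<540)&(Y>-360)&(Y<-290)&(Z>43)&(Z<53); q=P[m]; print(len(q),cv2.minAreaRect(q[:,:2].astype(np.float32)),np.median(q[:,2]))
q=onplane(d,[(219,185),(287,186)],9.5);print("pin",q)
plan((481,-326.7,39),-95.2)
# box from t7
```

```text
[[318.06807757 192.87274306]]
[[ 560.9860286  -223.86777229   20.        ]
 [ 540.11393559 -442.76434891   20.        ]]
219.8894165746533 84.55323503329002
[[ 517.27011821 -329.85027412   48.        ]
 [ 446.22984767 -322.78697021   48.        ]] [ 481.74998294 -326.31862217   48.        ]
71.39054769528411 -5.678072238519463
1358 ((481.40838623046875, -325.6109619140625), (11.826567649841309, 68.75223541259766), 84.61453247070312) 48.0447467903677
pin [[ 486.226757   -240.63884983    9.5       ]
 [ 480.11196585 -299.51933969    9.5       ]]
clock 9.58 pos [ 479.2 -327.1  172.1] shift cm [13.31 -0.05 -0.17] rot [ 0.0012 -0.0001 -0.    ] width 52.2 F [-0.5  0.2 -0. ]
```

Call:
jog_arm:
  series:
    - [3,-0.1,-0.2,0.005,0,0,0.4]
    - [6.5,-0.1,-0.2,0.005,0,0,0.4]
    - [9.5,-0.1,-0.2,0.005,0,0,0.4]
    - [11.8,-0.1,-0.2,0.005,0,0,0.4]
    - [13,-0.1,-0.2,0.005,0,0,0.4]
    - [13.4,-0.1,-0.2,0.005,0,0,0.4]
    - [13.4,-0.1,-0.2,0.005,0,0,0.4]
    - [13.4,-0.1,-0.2,0.005,0,0,0.5]
    - [13.4,-0.1,-0.2,0.005,0,0,0.6]
    - [13.4,-0.1,-0.2,0.005,0,0,0.7]

```text
clock: 10.42
position: [481.8, -326.8, 39.0]
tool_rot: [[0.001, -0.096, -0.995], [-0.001, -0.995, 0.096], [-1.0, 0.001, -0.001]]
ft_force: [0.1, -0.1, 0.3]
width: 39.7
```

Run:
```python
from h import *
d=snap("wrist"); cv2.imwrite("pics/w8.png",d["image"]); 
plan((481.4,-326.3,38),-95.4)
```

```text
clock 10.47 pos [ 481.7 -326.7   38.8] shift cm [ 0.08 -0.04  0.03] rot [-0.0017 -0.001  -0.0008] width 36.0 F [-0.2 -0.8  1.1]
```

View pics/w8.png

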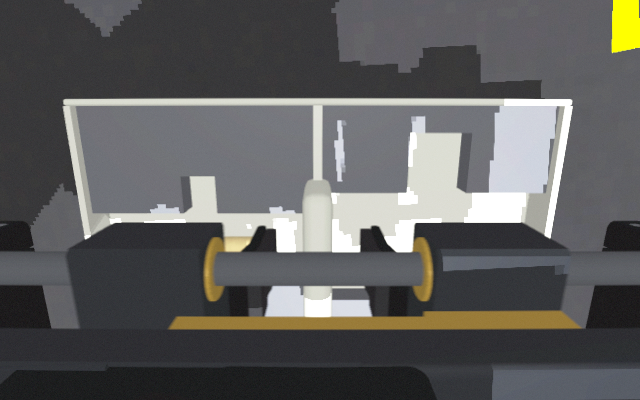

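Call:
jog_arm:
  series:
    - [0,0,0,0,0,0,0.8]
    - [0,0,0,0,0,0,0.85]
    - [0,0,0,0,0,0,0.9]
    - [0,0,0,0,0,0,1]
    - [0,0,0,0,0,0,1]
    - [0,0,0,0,0,0,1]
    - [0,0,0,0,0,0,1]
    - [0,0,0,0,0,0,1]

```text
clock: 11.13
position: [481.3, -326.4, 38.2]
tool_rot: [[-0.0, -0.096, -0.995], [-0.0, -0.995, 0.096], [-1.0, 0.0, 0.0]]
ft_force: [-0.0, -0.7, 1.2]
width: 11.5
```

Run:
```python
from h import *
d=snap("wrist"); cv2.imwrite("pics/w9.png",d["image"]); 
plan((481.4,-326.3,38),-95.4)
plan((481.4,-326.3,130),-95.4)
plan((453.3,52.0,130),-92.1)
```

```text
clock 11.18 pos [ 481.3 -326.4   38.2] shift cm [ 0.02 -0.01 -0.01] rot [-0.0019 -0.     -0.0001] width 11.8 F [-0.9  0.5  1.9]
clock 11.18 pos [ 481.3 -326.4   38.2] shift cm [-9.18 -0.01 -0.01] rot [-0.0019 -0.     -0.0001] width 11.8 F [-0.9  0.5  1.9]
clock 11.18 pos [ 481.3 -326.4   38.2] shift cm [ -9.19 -37.4    6.42] rot [-0.0595 -0.     -0.0001] width 11.8 F [-0.9  0.5  1.9]
```

View pics/w9.png

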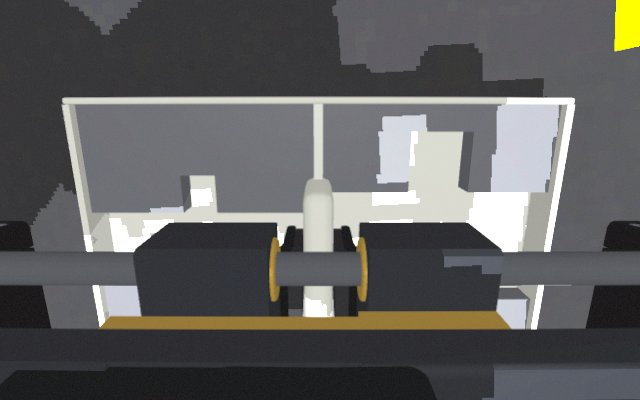

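Run:
```python
from h import *
for n in("top0.npz","side0.npz"):
    P=cloud(load(n)).reshape(-1,3)
    for lo,hi in((15,40),(60,150),(150,250),(250,400),(400,800)):
        q=P[(P[:,2]>lo)&(P[:,2]<hi)&(P[:,0]>530)&(P[:,0]<800)&(P[:,1]>-160)&(P[:,1]<70)]
        if len(q): print(n,lo,hi,len(q),np.percentile(q[:,0],[0,2,10]).round(0))
```

```text
top0.npz 15 40 3710 [547. 553. 563.]
top0.npz 60 150 82 [608. 609. 609.]
top0.npz 150 250 426 [589. 593. 598.]
top0.npz 250 400 194 [591. 595. 603.]
top0.npz 400 800 19919 [558. 561. 572.]
side0.npz 15 40 2235 [547. 552. 568.]
side0.npz 60 150 953 [608. 609. 650.]
side0.npz 150 250 1587 [588. 597. 613.]
side0.npz 250 400 2281 [590. 604. 615.]
side0.npz 400 800 3236 [590. 608. 617.]
```

Call:
jog_arm:
  series:
    - [-0.2,0,0,0,0,0,1]
    - [-0.6,0,0,0,0,0,1]
    - [-1.2,0,0,0,0,0,1]
    - [-2,0,0,0,0,0,1]
    - [-3,0,0,0,0,0,1]
    - [-4,0,0,0,0,0,1]
    - [-4.8,0,0,0,0,0,1]
    - [-5.4,0,0,0,0,0,1]
    - [-5.8,0,0,0,0,0,1]
    - [-6,0,0,0,0,0,1]
    - [-6,0,0,0,0,0,1]

```text
clock: 12.1
position: [481.5, -326.5, 98.6]
tool_rot: [[0.001, -0.096, -0.995], [-0.001, -0.995, 0.096], [-1.0, 0.0, -0.001]]
ft_force: [0.4, -0.1, -3.8]
width: 11.7
```

Run:
```python
from h import *
d=snap("wrist"); cv2.imwrite("pics/w10.png",d["image"]); 
plan((453.3,52.0,130),-92.1)
```

```text
clock 12.15 pos [ 481.2 -326.3   98.1] shift cm [ -3.19 -37.39   6.41] rot [-0.0595  0.      0.    ] width 11.7 F [ 0.  1. -4.]
```

View pics/w10.png

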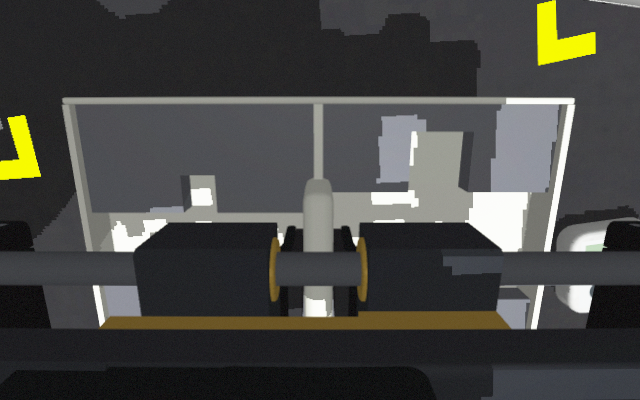

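Call:
jog_arm:
  series:
    - [-0.01,-0.04,0.01,0,0,0,1]
    - [-0.05,-0.3,0.05,0,0,0,1]
    - [-0.16,-0.92,0.16,-0.001,0,0,1]
    - [-0.33,-1.94,0.33,-0.003,0,0,1]
    - [-0.58,-3.37,0.58,-0.005,0,0,1]
    - [-0.88,-5.15,0.88,-0.008,0,0,1]
    - [-1.23,-7.18,1.23,-0.011,0,0,1]
    - [-1.6,-9.35,1.6,-0.015,0,0,1]
    - [-1.97,-11.5,1.97,-0.018,0,0,1]
    - [-2.32,-13.55,2.32,-0.022,0,0,1]
    - [-2.62,-15.3,2.62,-0.025,0,0,1]
    - [-2.87,-16.8,2.87,-0.027,0,0,1]
    - [-3.04,-17.8,3.04,-0.028,0,0,1]
    - [-3.15,-18.4,3.15,-0.029,0,0,1]
    - [-3.19,-18.66,3.19,-0.03,0,0,1]
    - [-3.2,-18.7,3.2,-0.03,0,0,1]
    - [-3.2,-18.7,3.2,-0.03,0,0,1]
    - [-3.2,-18.7,3.2,-0.03,0,0,1]

```text
clock: 13.65
position: [467.4, -137.7, 130.0]
tool_rot: [[-0.0, -0.067, -0.998], [-0.0, -0.998, 0.067], [-1.0, 0.0, 0.0]]
ft_force: [-0.2, 0.2, -3.6]
width: 12.0
```

Run:
```python
from h import *
plan((453.3,52.0,130),-92.1)
```

```text
clock 13.65 pos [ 467.4 -137.7  130. ] shift cm [-1.000e-02 -1.884e+01  2.670e+00] rot [-0.0302  0.0001 -0.0002] width 12.0 F [-0.2  0.2 -3.6]
```

Call:
jog_arm:
  series:
    - [0,-0.04,0.01,0,0,0,1]
    - [0,-0.3,0.04,0,0,0,1]
    - [0,-0.93,0.13,-0.001,0,0,1]
    - [0,-1.95,0.28,-0.003,0,0,1]
    - [0,-3.38,0.48,-0.005,0,0,1]
    - [0,-5.17,0.73,-0.008,0,0,1]
    - [0,-7.22,1.03,-0.011,0,0,1]
    - [0,-9.4,1.33,-0.015,0,0,1]
    - [0,-11.6,1.65,-0.018,0,0,1]
    - [0,-13.62,1.93,-0.022,0,0,1]
    - [0,-15.4,2.19,-0.025,0,0,1]
    - [0,-16.9,2.39,-0.027,0,0,1]
    - [0,-17.9,2.54,-0.028,0,0,1]
    - [0,-18.5,2.63,-0.029,0,0,1]
    - [0,-18.76,2.66,-0.03,0,0,1]
    - [0,-18.8,2.67,-0.03,0,0,1]
    - [0,-18.8,2.67,-0.03,0,0,1]
    - [0,-18.8,2.67,-0.03,0,0,1]

```text
clock: 15.15
position: [453.3, 51.6, 130.1]
tool_rot: [[0.0, -0.037, -0.999], [-0.0, -0.999, 0.037], [-1.0, 0.0, -0.0]]
ft_force: [0.6, 0.2, -4.8]
width: 11.5
```

Run:
```python
from h import *
d=snap("wrist"); cv2.imwrite("pics/w11.png",d["image"]); 
np.savez("w11.npz",**{k:v for k,v in d.items() if k!="_s"},R=d["_s"]["tool_rot"],p=d["_s"]["position"])
t=snap("top"); crop(t["image"],210,180,366,300,5,"pics/t11.png")
s=snap("side"); crop(s["image"],290,140,410,290,4,"pics/s11.png")
plan((453.3,52.0,130),-92.1)
```

```text
clock 15.3 pos [453.3  51.7 130.1] shift cm [ 0.01 -0.03  0.  ] rot [-0.0005 -0.0001 -0.0001] width 11.6 F [ 0.3  0.7 -4.1]
```

View pics/w11.png

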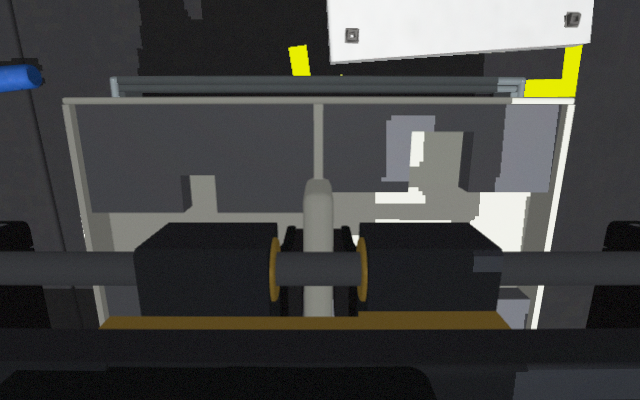

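View pics/t11.png

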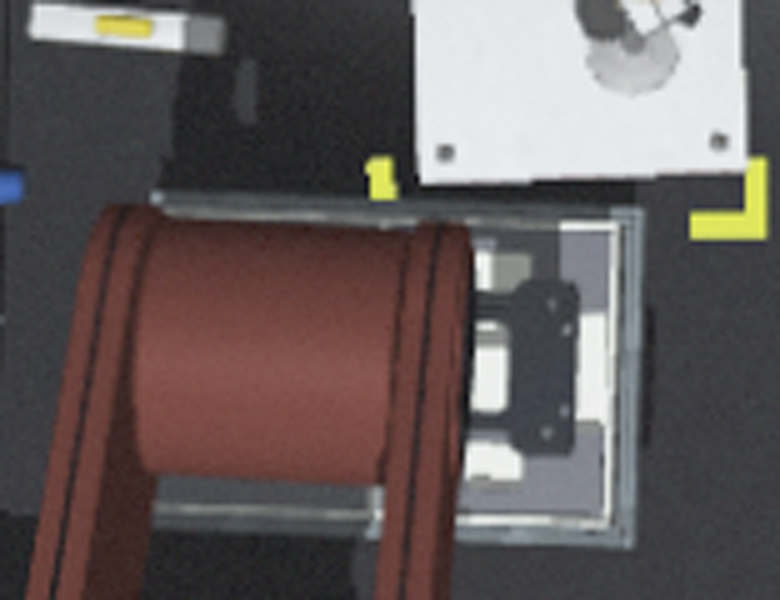

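View pics/s11.png

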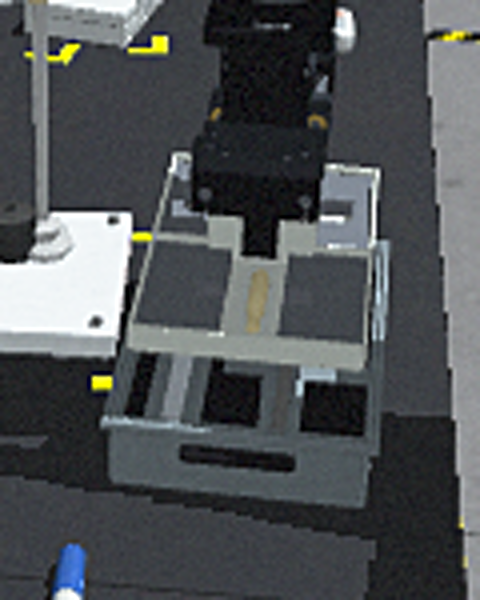

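Run:
```python
from h import *
z=np.load("w11.npz"); d={k:z[k] for k in z}; d["_s"]={"tool_rot":d["R"],"position":d["p"]}
crop(d["image"],50,60,330,130,2.8,"pics/w11a.png"); crop(d["image"],320,60,600,130,2.8,"pics/w11b.png")
c=np.array([453.3,52,0]); a=np.radians(-2.05); Rz=np.array([[np.cos(a),-np.sin(a),0],[np.sin(a),np.cos(a),0],[0,0,1]])
for z_ in (50,):
  print("outer",proj(d,[(Rz@[x,y,z_])+c for x,y in((83,124),(83,-124),(75,115),(75,-115),(79,119),(79,-119))]).round(1))
print("tray rim",proj(d,[(Rz@[x,y,38.2*0+130-38.2+20])+[453.3,51.7,0] for x,y in((71,111),(71,-111))]).round(1))
```

```text
outer [[108.7  77.6]
 [527.5  77.2]
 [125.5  91.5]
 [510.7  91.2]
 [118.   84.6]
 [518.3  84.2]]
tray rim [[ 62.4  95.9]
 [575.6  95.5]]
```

View pics/w11a.png

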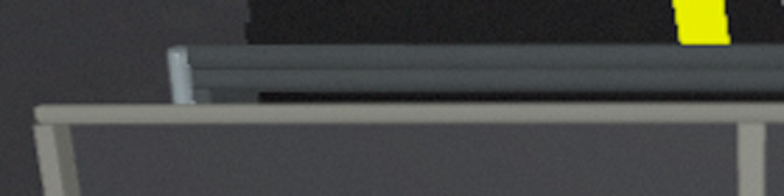

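View pics/w11b.png

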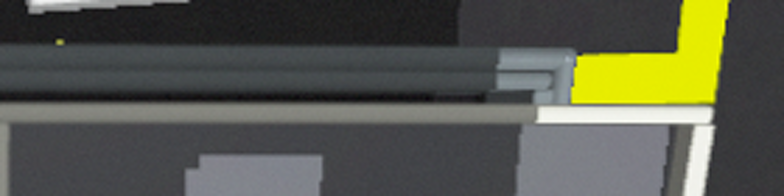

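Call:
jog_arm:
  series:
    - [0.1,-0.03,-0.08,0,0,0,1]
    - [0.4,-0.03,-0.08,0,0,0,1]
    - [0.9,-0.03,-0.08,0,0,0,1]
    - [1.5,-0.03,-0.08,0,0,0,1]
    - [2.1,-0.03,-0.08,0,0,0,1]
    - [2.7,-0.03,-0.08,0,0,0,1]
    - [3.2,-0.03,-0.08,0,0,0,1]
    - [3.6,-0.03,-0.08,0,0,0,1]
    - [3.8,-0.03,-0.08,0,0,0,1]
    - [3.8,-0.03,-0.08,0,0,0,1]
    - [3.8,-0.03,-0.08,0,0,0,1]

```text
clock: 16.22
position: [454.0, 52.5, 92.1]
tool_rot: [[-0.0, -0.036, -0.999], [0.0, -0.999, 0.036], [-1.0, -0.0, 0.0]]
ft_force: [0.5, 0.5, -4.3]
width: 12.1
```

Run:
```python
from h import *
d=snap("wrist"); crop(d["image"],40,40,600,220,1.4,"pics/w12.png"); 
t=snap("top"); crop(t["image"],210,190,366,300,5,"pics/t12.png")
s=snap("side"); crop(s["image"],290,170,410,290,5,"pics/s12.png")
plan((453.3,52.0,66.2),-92.1)
```

```text
clock 16.37 pos [454.4  52.5  92.5] shift cm [2.63 0.05 0.11] rot [ 0.0005 -0.0008 -0.    ] width 11.6 F [ 0.5 -0.9 -4.1]
```

View pics/w12.png

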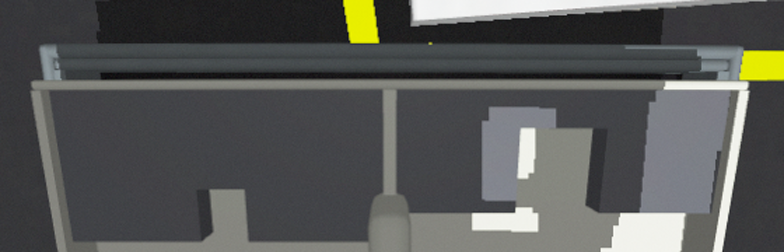

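View pics/s12.png

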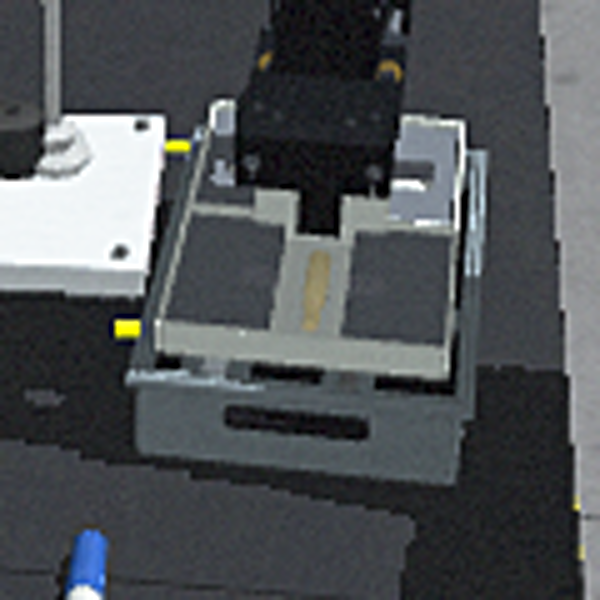

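View pics/t12.png

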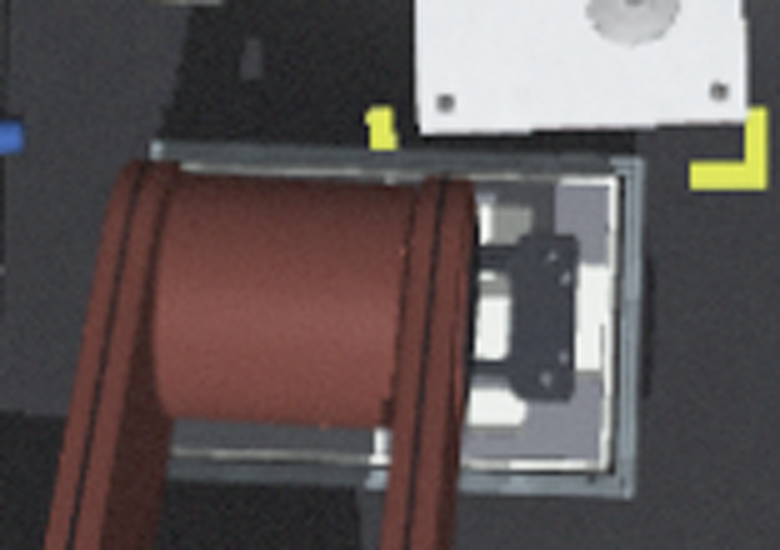

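Call:
jog_arm:
  series:
    - [0.1,0,0.03,0,0,0,1]
    - [0.3,0,0.03,0,0,0,1]
    - [0.6,0,0.03,0,0,0,1]
    - [0.9,0,0.03,0,0,0,1]
    - [1.2,0,0.03,0,0,0,1]
    - [1.5,0,0.03,0,0,0,1]
    - [1.8,0,0.03,0,0,0,1]
    - [2.0,0,0.03,0,0,0,1]
    - [2.2,0,0.03,0,0,0,1]
    - [2.3,0,0.03,0,0,0,1]
    - [2.3,0,0.03,0,0,0,1]
    - [2.3,0,0.03,0,0,0,1]
    - [2.3,0,0.03,0,0,0,1]

```text
clock: 17.45
position: [453.9, 52.5, 69.2]
tool_rot: [[0.0, -0.036, -0.999], [-0.0, -0.999, 0.036], [-1.0, -0.0, -0.0]]
ft_force: [-0.7, 0.8, -4.6]
width: 12.0
```

Run:
```python
from h import *
plan((454,52.4,66.2),-92.1)
d=snap("wrist"); crop(d["image"],40,40,600,220,1.4,"pics/w13.png");
```

```text
clock 17.45 pos [453.9  52.5  69.2] shift cm [ 0.3   0.01 -0.01] rot [ 0.0004 -0.0003  0.    ] width 12.0 F [-0.7  0.8 -4.6]
```

View pics/w13.png

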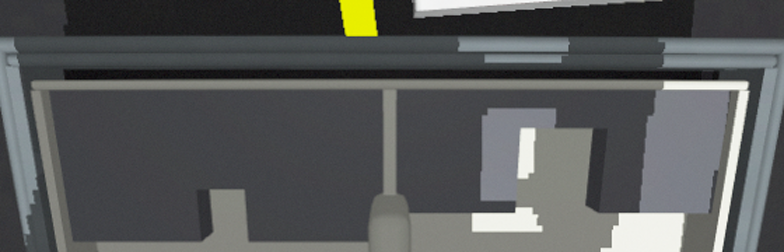

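Inside the box with even gaps and no contact; finish the last 3 mm, then open slightly.

Call:
jog_arm:
  series:
    - [0.1,0,0,0,0,0,1]
    - [0.2,0,0,0,0,0,1]
    - [0.25,0,0,0,0,0,1]
    - [0.25,0,0,0,0,0,1]
    - [0.25,0,0,0,0,0,1]

```text
clock: 17.92
position: [453.6, 52.5, 66.5]
tool_rot: [[-0.0, -0.036, -0.999], [-0.0, -0.999, 0.036], [-1.0, 0.0, 0.0]]
ft_force: [0.2, 0.5, -4.0]
width: 11.9
```

Run:
```python
from h import *
plan((454,52.4,66.2),-92.1)
```

```text
clock 17.92 pos [453.6  52.5  66.5] shift cm [ 0.03  0.01 -0.04] rot [ 0.0005  0.0002 -0.    ] width 11.9 F [ 0.2  0.5 -4. ]
```

Call:
jog_arm:
  series:
    - [0.05,0,0,0,0,0,1]
    - [0.05,0,0,0,0,0,1]
    - [0.05,0,0,0,0,0,0.85]
    - [0.05,0,0,0,0,0,0.8]
    - [0.05,0,0,0,0,0,0.76]
    - [0.05,0,0,0,0,0,0.76]
    - [0.05,0,0,0,0,0,0.76]
    - [0.05,0,0,0,0,0,0.76]
    - [0.05,0,0,0,0,0,0.76]

```text
clock: 18.67
position: [453.8, 52.5, 66.2]
tool_rot: [[0.0, -0.036, -0.999], [-0.0, -0.999, 0.036], [-1.0, -0.0, -0.0]]
ft_force: [0.5, 0.2, 0.4]
width: 20.8
```

Run:
```python
from h import *
plan((454,52.4,66.2),-92.1)
d=snap("wrist"); crop(d["image"],0,0,640,400,1.2,"pics/w14.png"); 
s=snap("side"); crop(s["image"],290,170,410,290,5,"pics/s14.png")
```

```text
clock 18.67 pos [453.8  52.5  66.2] shift cm [-0.    0.01 -0.02] rot [ 0.0004 -0.0002  0.    ] width 20.8 F [0.5 0.2 0.4]
```

View pics/w14.png

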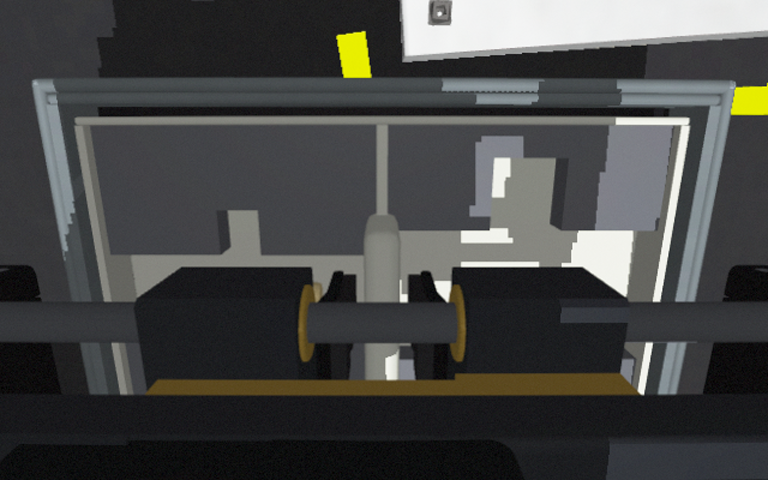

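View pics/s14.png

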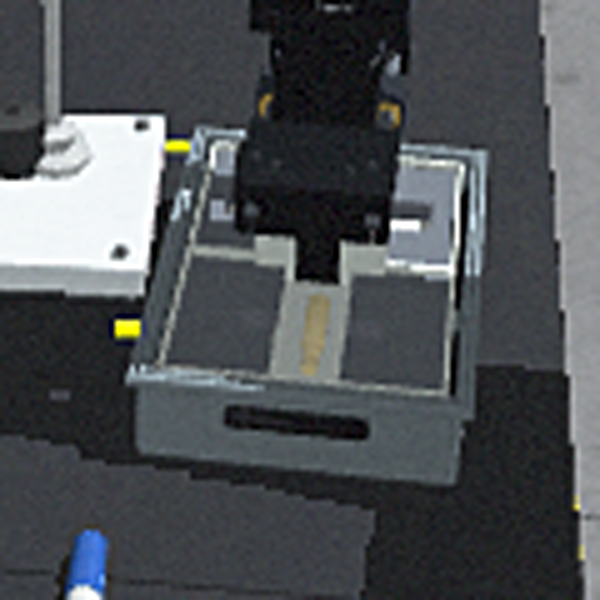

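Call:
jog_arm:
  series:
    - [-1,0,0,0,0,0,0.76]
    - [-3,0,0,0,0,0,0.76]
    - [-6,0,0,0,0,0,0.76]
    - [-9,0,0,0,0,0,0.6]
    - [-12,0,0,0,0,0,0.5]
    - [-12,-3,0,0,0,0,0.5]
    - [-12,-6,0,-0.1,0,0,0.5]
    - [-12,-9,0,-0.2,0,0,0.5]
    - [-12,-12,0,-0.3,0,0,0.5]
    - [-12,-14,0,-0.4,0,0,0.5]
    - [-12,-14,0,-0.4,0,0,0.5]

```text
clock: 19.68
position: [458.7, 195.6, 187.1]
tool_rot: [[0.001, 0.363, -0.932], [0.002, -0.932, -0.363], [-1.0, -0.001, -0.002]]
ft_force: [-0.3, -0.8, -0.5]
width: 43.6
```

Run:
```python
from h import *
t=snap("top"); crop(t["image"],180,150,366,300,4.3,"pics/t15.png"); np.savez("t15.npz",**{k:v for k,v in t.items() if k!="_s"})
plan((630,195,180),-5.3)
```

```text
clock 19.73 pos [458.6 193.9 186.8] shift cm [  0.69   6.04 -16.04] rot [-1.1116e+00 -5.0000e-04 -3.0000e-04] width 43.1 F [-0.5  0.1 -0.6]
```

View pics/t15.png

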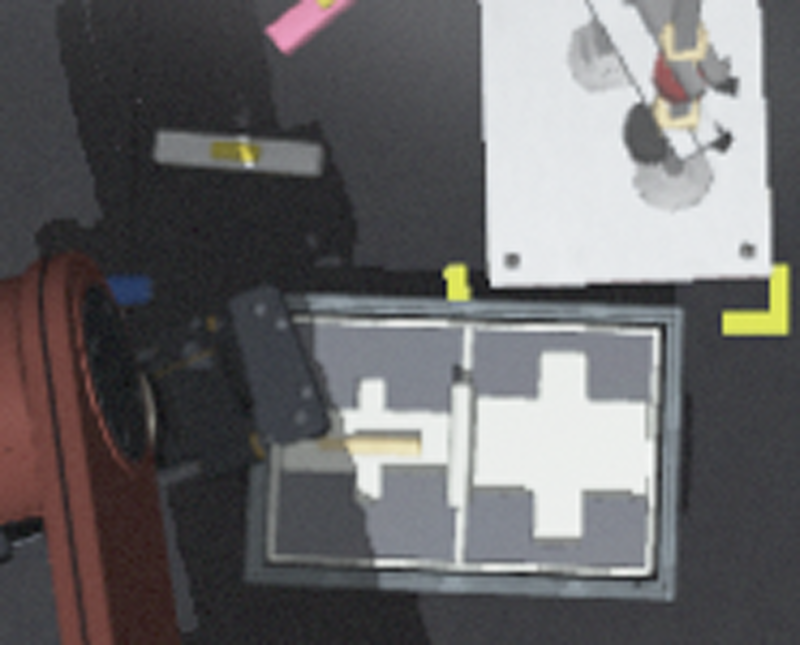

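Call:
jog_arm:
  series:
    - [0.7,6,-16,-1.11,0,0,0.4]
    - [0.7,6,-16,-1.11,0,0,0.4]
    - [0.7,6,-16,-1.11,0,0,0.4]
    - [0.7,6,-16,-1.11,0,0,0.4]
    - [0.7,6,-16,-1.11,0,0,0.4]
    - [0.7,6,-16,-1.11,0,0,0.4]
    - [0.7,6,-16,-1.11,0,0,0.4]
    - [0.7,6,-16,-1.11,0,0,0.4]
    - [0.7,6,-16,-1.11,0,0,0.4]
    - [0.7,6,-16,-1.11,0,0,0.4]
    - [0.7,6,-16,-1.11,0,0,0.4]
    - [0.7,6,-16,-1.11,0,0,0.4]

```text
clock: 20.73
position: [629.7, 192.5, 179.4]
tool_rot: [[0.0, 0.995, -0.102], [-0.0, -0.102, -0.995], [-1.0, 0.0, 0.0]]
ft_force: [-0.0, -0.4, -0.6]
width: 52.3
```

Run:
```python
from h import *
d=snap("wrist"); cv2.imwrite("pics/w16.png",d["image"])
np.savez("w16.npz",**{k:v for k,v in d.items() if k!="_s"},R=d["_s"]["tool_rot"],p=d["_s"]["position"])
plan((630,195,180),-5.3); print(get_state()["joint_pos"].round(2))
t=load("t15.npz"); f=lambda p:(np.array(p,float)+.5)/4.3-.5+[180,150]
q=onplane(t,f([(660,328),(652,573),(268,560)]),48); print(q)
print("tray c",((q[0]+q[2])/2), np.hypot(*(q[0]-q[1])[:2]),np.hypot(*(q[2]-q[1])[:2]), np.degrees(np.arctan2(*(q[2]-q[1])[[1,0]])))
a=np.radians(-2.05);print("level pocket", 453.8-56*np.sin(-a)*1, 52.3-56*np.cos(a))
```

```text
clock 20.78 pos [629.7 192.7 179.3] shift cm [-0.07  0.01 -0.23] rot [-0.0082  0.0001 -0.0001] width 52.1 F [-0.7 -0.3 -0.4]
[ 0.18  0.35  1.5  -0.    1.3   0.28]
[[520.32038276 -61.36240236  48.        ]
 [379.45363721 -56.04835298  48.        ]
 [387.00719256 165.391046    48.        ]]
tray c [453.66378766  52.01432182  48.        ] 140.96694337471786 221.5681918031189 88.04633185495996
level pocket 451.79678948578044 -3.6641594919080376
```

View pics/w16.png

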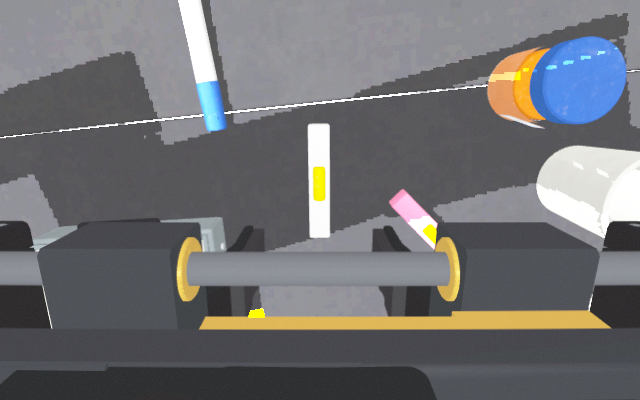

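Run:
```python
from h import *
z=np.load("w16.npz"); d={k:z[k] for k in z}; d["_s"]={"tool_rot":d["R"],"position":d["p"]}
hsv=cv2.cvtColor(d["image"],cv2.COLOR_BGR2HSV)
m=((hsv[...,2]>200)&(hsv[...,1]<40)).astype(np.uint8); m[:, :290]=0; m[:,345:]=0; m[:115]=0; m[245:]=0
y=((hsv[...,1]>150)&(hsv[...,0]>22)&(hsv[...,0]<38)).astype(np.uint8); y[:,:290]=0;y[:,345:]=0;y[:115]=0;y[245:]=0
pts=np.argwhere((m|y)>0)[:,::-1].astype(np.float32); r=cv2.minAreaRect(pts); print(r)
b=cv2.boxPoints(r); q=onplane(d,b,18); print(q[:,:2].round(1),q.mean(0).round(1))
for i in range(4): e=q[(i+1)%4]-q[i]; print(np.hypot(*e[:2]).round(1),np.degrees(np.arctan2(e[1],e[0])).round(2))
pk=((hsv[...,0]>150)&(hsv[...,1]>60)).astype(np.uint8); ij=np.argwhere(pk); k=ij[ij[:,1].argmin()]; print("pink",k[::-1],onplane(d,[k[::-1]],10))
plan((*q.mean(0)[:2],25),-5.3)
```

```text
((318.4999694824219, 180.5), (112.99998474121094, 20.999996185302734), 90.0)
[[626.6 245.4]
 [643.9 243.7]
 [634.6 144.3]
 [615.8 146.2]] [630.2 194.9  18. ]
17.5 -5.81
99.8 -95.37
18.9 174.2
99.8 83.8
pink [389 200] [[691.51937965 170.9906865   10.        ]]
clock 20.78 pos [629.7 192.7 179.3] shift cm [15.43  0.03 -0.23] rot [-0.0082  0.0001 -0.0001] width 52.1 F [-0.7 -0.3 -0.4]
```

Call:
jog_arm:
  series:
    - [3,0,-0.2,-0.006,0,0,0.45]
    - [7,0,-0.2,-0.006,0,0,0.5]
    - [11,0,-0.2,-0.006,0,0,0.5]
    - [13.5,0,-0.2,-0.006,0,0,0.5]
    - [15,0,-0.2,-0.006,0,0,0.5]
    - [15.4,0,-0.2,-0.006,0,0,0.5]
    - [15.4,0,-0.2,-0.006,0,0,0.5]
    - [15.4,0,-0.2,-0.006,0,0,0.5]
    - [15.4,0,-0.2,-0.006,0,0,0.5]

```text
clock: 21.53
position: [631.3, 195.5, 27.0]
tool_rot: [[0.003, 0.996, -0.091], [0.001, -0.091, -0.996], [-1.0, 0.003, -0.001]]
ft_force: [0.2, 0.4, 0.9]
width: 43.8
```

Run:
```python
from h import *
d=snap("wrist"); cv2.imwrite("pics/w17.png",d["image"])
plan((630.2,194.9,25),-5.5)
```

```text
clock 21.58 pos [631.3 195.5  27. ] shift cm [ 0.2  -0.1   0.07] rot [ 0.0046 -0.0009 -0.0031] width 43.6 F [0.7 0.3 0.3]
```

View pics/w17.png

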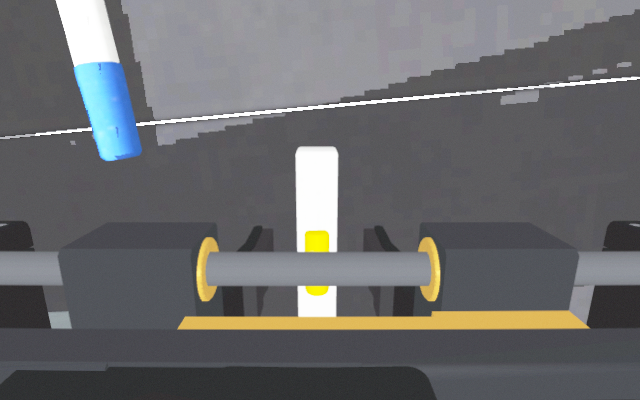

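Call:
jog_arm:
  series:
    - [0,0,0,0,0,0,0.6]
    - [0,0,0,0,0,0,0.7]
    - [0,0,0,0,0,0,0.75]
    - [0,0,0,0,0,0,0.85]
    - [0,0,0,0,0,0,1]
    - [0,0,0,0,0,0,1]
    - [0,0,0,0,0,0,1]
    - [0,0,0,0,0,0,1]

```text
clock: 22.25
position: [629.9, 195.3, 25.2]
tool_rot: [[0.0, 0.996, -0.091], [0.0, -0.091, -0.996], [-1.0, 0.0, -0.0]]
ft_force: [-0.8, 1.2, 1.6]
width: 17.8
```

Run:
```python
from h import *
d=snap("wrist"); cv2.imwrite("pics/w18.png",d["image"])
plan((630.2,194.9,25),-5.5)
plan((500,194.9,170),-5.5)
```

```text
clock 22.3 pos [629.9 195.3  25.2] shift cm [0.02 0.03 0.03] rot [ 0.005  -0.     -0.0001] width 17.9 F [-0.7 -0.1  1.5]
clock 22.3 pos [629.9 195.3  25.2] shift cm [-14.48 -12.93   1.22] rot [ 0.005  -0.     -0.0001] width 17.9 F [-0.7 -0.1  1.5]
```

View pics/w18.png

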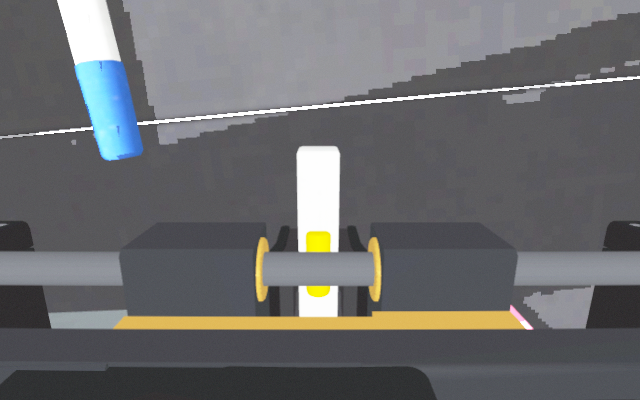

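Call:
jog_arm:
  series:
    - [-1.5,0,0,0,0,0,1]
    - [-5,0,0,0,0,0,1]
    - [-9,0,0,0,0,0,1]
    - [-12,-1,0,0,0,0,1]
    - [-13.5,-3,0.3,0,0,0,1]
    - [-13.5,-6,0.6,0,0,0,1]
    - [-13.5,-9,0.9,0,0,0,1]
    - [-13.5,-12,1.2,0.1,0,0,1]
    - [-13.5,-14.5,1.6,0.2,0,0,1]
    - [-13.5,-16,2.5,0.3,0,0,1]
    - [-13.5,-16.5,4,0.4,0,0,1]
    - [-13.5,-16.5,5,0.5,0,0,1]
    - [-13.5,-16.5,5.5,0.5,0,0,1]
    - [-13.5,-16.5,5.5,0.5,0,0,1]

```text
clock: 23.47
position: [460.7, 154.8, 160.9]
tool_rot: [[0.001, 0.831, -0.556], [0.0, -0.556, -0.831], [-1.0, 0.001, -0.001]]
ft_force: [-0.5, -0.2, -1.1]
width: 17.8
```

Run:
```python
from h import *
plan((451.8,-3.8,150),-92.0)
```

```text
clock 23.47 pos [460.7 154.8 160.9] shift cm [ 1.09  8.07 13.68] rot [ 1.0166e+00 -1.0000e-03 -5.0000e-04] width 17.8 F [-0.5 -0.2 -1.1]
```

Call:
jog_arm:
  series:
    - [0.2,1,1.5,0.08,0,0,1]
    - [0.4,2.2,3.5,0.18,0,0,1]
    - [0.6,3.5,6,0.28,0,0,1]
    - [0.8,5,8.5,0.38,0,0,1]
    - [1,6.3,10.5,0.48,0,0,1]
    - [1.1,7.3,12.3,0.58,0,0,1]
    - [1.1,7.8,13.2,0.68,0,0,1]
    - [1.1,8,13.6,0.78,0,0,1]
    - [1.1,8.1,13.7,0.88,0,0,1]
    - [1.1,8.1,13.7,0.96,0,0,1]
    - [1.1,8.1,13.7,1.016,0,0,1]
    - [1.1,8.1,13.7,1.016,0,0,1]
    - [1.1,8.1,13.7,1.016,0,0,1]
    - [1.1,8.1,13.7,1.016,0,0,1]

```text
clock: 24.63
position: [451.7, -3.2, 149.2]
tool_rot: [[0.0, -0.033, -0.999], [0.0, -0.999, 0.033], [-1.0, -0.0, -0.0]]
ft_force: [-0.4, 0.0, -1.2]
width: 18.0
```

Run:
```python
from h import *
plan((451.8,-3.8,58),-92.0)
d=snap("wrist"); cv2.imwrite("pics/w20.png",d["image"])
np.savez("w20.npz",**{k:v for k,v in d.items() if k!="_s"},R=d["_s"]["tool_rot"],p=d["_s"]["position"])
t=snap("top"); crop(t["image"],210,190,366,300,5,"pics/t20.png")
```

```text
clock 24.63 pos [451.7  -3.2 149.2] shift cm [ 9.12  0.06 -0.01] rot [ 0.0018 -0.0001  0.0002] width 18.0 F [-0.4  0.  -1.2]
```

View pics/w20.png

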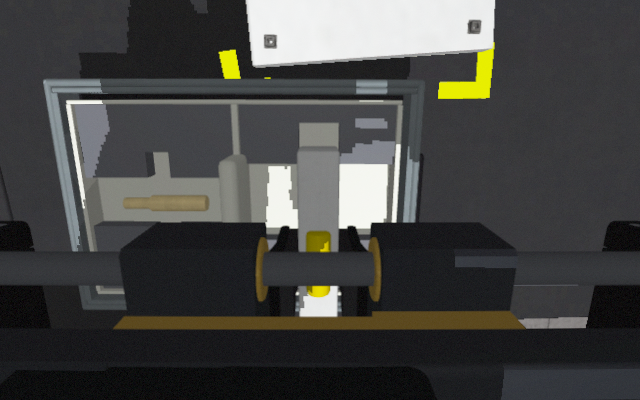

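View pics/t20.png

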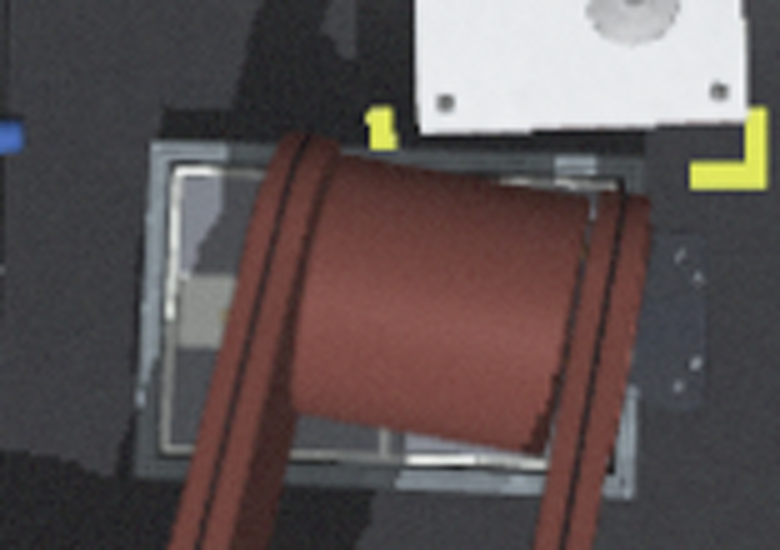

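Call:
jog_arm:
  series:
    - [1,0.03,0,0,0,0,1]
    - [2.5,0.05,0,0,0,0,1]
    - [4,0.05,0,0,0,0,1]
    - [5.5,0.05,0,0,0,0,1]
    - [6.8,0.05,0,0,0,0,1]
    - [7.8,0.05,0,0,0,0,1]
    - [8.5,0.05,0,0,0,0,1]
    - [8.8,0.05,0,0,0,0,1]
    - [8.8,0.05,0,0,0,0,1]
    - [8.8,0.05,0,0,0,0,1]
    - [8.8,0.05,0,0,0,0,1]

```text
clock: 25.65
position: [452.1, -4.1, 61.8]
tool_rot: [[0.001, -0.036, -0.999], [-0.0, -0.999, 0.036], [-1.0, 0.0, -0.001]]
ft_force: [0.0, -0.0, -1.2]
width: 17.7
```

Run:
```python
from h import *
plan((451.8,-3.8,57.2),-92.0)
d=snap("wrist"); cv2.imwrite("pics/w21.png",d["image"])
plan((451.8,-3.8,57.2),-92.0)
```

```text
clock 25.65 pos [452.1  -4.1  61.8] shift cm [ 0.46 -0.03  0.03] rot [-0.0012 -0.0014 -0.0002] width 17.7 F [ 0.  -0.  -1.2]
clock 25.7 pos [452.1  -4.1  61.9] shift cm [ 0.47 -0.03  0.04] rot [-0.0012 -0.0016 -0.0002] width 17.8 F [ 0.   0.4 -0.7]
```

View pics/w21.png

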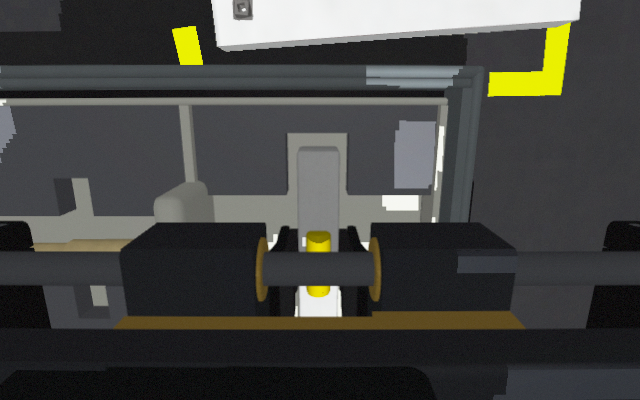

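Call:
jog_arm:
  series:
    - [0.1,0,0,0,0,0,1]
    - [0.2,0,0,0,0,0,1]
    - [0.3,0,0,0,0,0,1]
    - [0.35,0,0,0,0,0,1]
    - [0.35,0,0,0,0,0,1]
    - [0.35,0,0,0,0,0,1]

```text
clock: 26.2
position: [451.4, -3.9, 57.5]
tool_rot: [[-0.0, -0.036, -0.999], [0.0, -0.999, 0.036], [-1.0, -0.0, 0.0]]
ft_force: [0.4, 0.6, -0.6]
width: 18.1
```

Call:
jog_arm:
  series:
    - [0.02,0,0,0,0,0,1]
    - [0.02,0,0,0,0,0,0.78]
    - [0.02,0,0,0,0,0,0.74]
    - [0.02,0,0,0,0,0,0.68]
    - [0.02,0,0,0,0,0,0.6]
    - [0.02,0,0,0,0,0,0.6]
    - [0.02,0,0,0,0,0,0.6]
    - [0.02,0,0,0,0,0,0.6]
    - [0.02,0,0,0,0,0,0.6]

```text
clock: 26.95
position: [451.4, -3.9, 57.4]
tool_rot: [[-0.0, -0.036, -0.999], [0.0, -0.999, 0.036], [-1.0, -0.0, 0.0]]
ft_force: [0.0, 0.5, -0.1]
width: 34.4
```

Run:
```python
from h import *
plan((451.8,-3.8,57.2),-92.0)
d=snap("wrist"); cv2.imwrite("pics/w22.png",d["image"])
```

```text
clock 26.95 pos [451.4  -3.9  57.4] shift cm [ 0.02 -0.01 -0.04] rot [-0.0013  0.      0.    ] width 34.4 F [ 0.   0.5 -0.1]
```

View pics/w22.png

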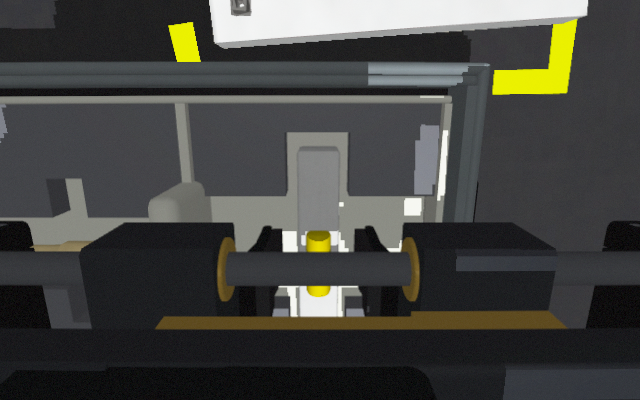

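Released in the pocket; lift straight and back off toward −y for a final look.

Call:
jog_arm:
  series:
    - [-1,0,0,0,0,0,0.6]
    - [-3,0,0,0,0,0,0.6]
    - [-6,0,0,0,0,0,0.6]
    - [-9,0,0,0,0,0,0.6]
    - [-12,0,0,0,0,0,0.5]
    - [-14,3,0,0,0,0,0.5]
    - [-14,7,0,0,0,0,0.5]
    - [-14,11,0,0,0,0,0.5]
    - [-14,15,0,0,0,0,0.5]
    - [-14,19,0,0,0,0,0.5]
    - [-14,22,0,0,0,0,0.5]
    - [-14,24,0,0,0,0,0.5]
    - [-14,24,0,0,0,0,0.5]
    - [-14,24,0,0,0,0,0.5]
    - [-14,24,0,0,0,0,0.5]

```text
clock: 28.25
position: [442.6, -243.1, 197.6]
tool_rot: [[-0.0, -0.036, -0.999], [0.001, -0.999, 0.036], [-1.0, -0.001, 0.0]]
ft_force: [-0.3, 0.2, -0.7]
width: 43.5
```

Run:
```python
from h import *
t=snap("top"); crop(t["image"],220,190,350,300,6,"pics/t23.png")
s=snap("side"); crop(s["image"],290,170,410,290,5,"pics/s23.png")
P=cloud(t); X,Y,Z=P[...,0],P[...,1],P[...,2]
a=np.radians(-2.0); c,sn=np.cos(a),np.sin(a)
lx=(X-453.7)*c+(Y-52)*sn; ly=-(X-453.7)*sn+(Y-52)*c
m=(abs(lx)<55)&(abs(ly+56)<18)&(Z>44)&(Z<60)
print("level pts",m.sum(),cv2.minAreaRect(np.c_[lx[m],ly[m]].astype(np.float32)),np.median(Z[m]))
for nm,b in {"pads":(abs(abs(lx)-45)<15)&(abs(abs(ly)-25)<10)}.items(): print(nm,b.sum(),np.median(Z[b]))
for sx in(-1,1):
  for sy in(-1,1):
    b=(abs(sx*lx-55)<10)&(abs(sy*ly-95)<10); print(sx,sy,b.sum(),np.median(Z[b]).round(1))
print(get_state()["position"],get_state()["clock"])
```

```text
level pts 319 ((-0.39398956298828125, -56.68378448486328), (109.16265106201172, 35.25153350830078), 0.47580191493034363) 49.578778409320876
pads 388 43.33591766720531
-1 -1 65 43.4
-1 1 64 43.3
1 -1 66 43.5
1 1 64 43.5
[ 442.79485035 -242.59520309  197.47587409] 28.35
```

View pics/t23.png

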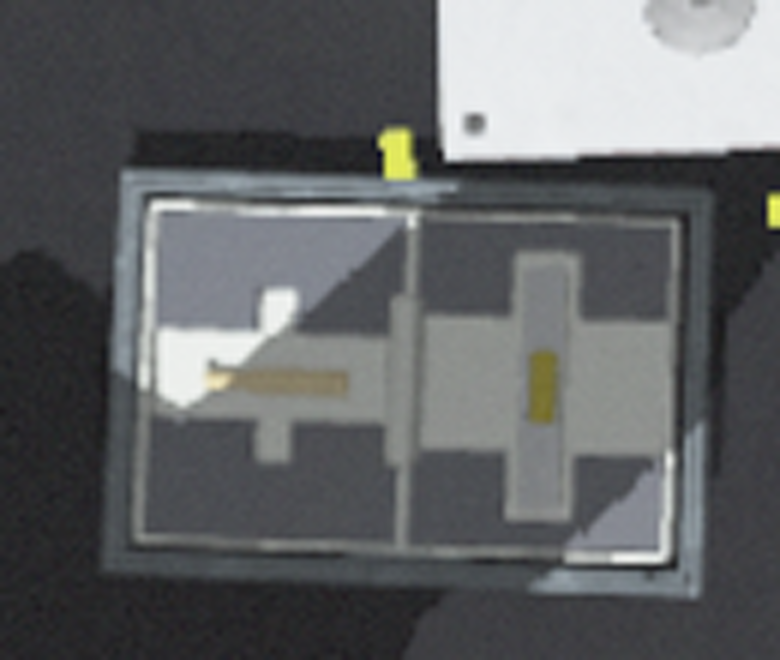

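View pics/s23.png

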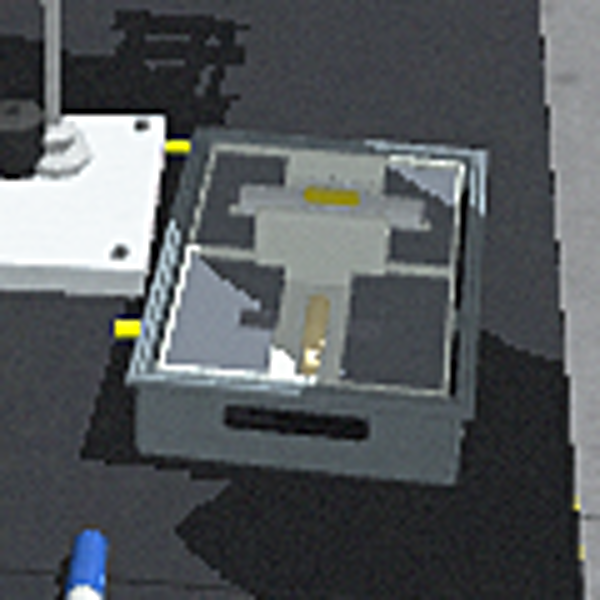

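Run:
```python
from station import ctrl
print(ctrl.close_job())
```

```text
the job is handed in; nothing more can be done
None
```

The kit box is packed and the job is handed in, at about 28 s of the 72 s allowed. The rod went into its bottom pocket first, then the tray, moved level and slowly, then the spirit level, vial up, in its tray pocket. The hand-in gives no verdict, so these are my own last checks:

- **Rod:** centred in its pocket in the top view, which I took before the tray covered it.
- **Tray:** all four corners read 43.3–43.5 mm high, where 44 mm is expected, so it lies flat. Its centre measured within about 1 mm of the box centre.
- **Pin:** still lying at its pocket. It lies along the finger gap (the tray's y), not along the pocket's length, and did so from the start.
- **Spirit level:** its top face reads 49.6 mm, where 50 mm is expected, and its centre is within about 1 mm of the pocket's. The depth outline of the level came out larger than its real size because it took in pocket edges, so I confirmed the position from the pictures instead.
- **Arm:** withdrawn and touching nothing when I handed in.

No check failed. Depth from the side camera read about 1–2 mm lower than from the top camera, so I worked from the top and wrist views.

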